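Set out the chalk pots: touch-latch drawer to hanging rail

TASK

Get the teacher's desk ready for the lesson: press the front of the drawer unit so that its push latch lets go, pull the drawer out to its stop, and take out every pot in it and hang it by its hook on the upper bar of the rail, lowering each until the bar carries its off-centre weight before you let it go. Then push the empty drawer back in until the latch holds it shut, and make sure that it has stayed shut. Leave the other things on the desk where they are.

Things in the scene. Friction and masses are not known exactly. Their poses are not given: they have to be found in the camera images.
- unit: cream steel desk-top drawer unit, 385 mm wide (y), 235 mm deep (x), 114 mm high, fixed to the desk. Origin on the desk at the middle of its front face; x points from the front into the unit (away from the robot, give or take its yaw), y to the left, z up. It has one drawer (sage-green front, four pockets) and carries a hanging rail on top: two flat level bars between two posts.
- rail (a point): middle of the top edge of the rail's upper bar (axes as the unit's), 96.5 mm behind the unit's front face and 222 mm above the desk. The bar is aluminium, 5 mm thick (x), 20 mm high, 372 mm long (y) between posts 8 mm wide at y = +-186 mm that end level with it. Nothing stands behind the bars.
- lower_bar (a point): middle of the top edge of the rail's lower bar, 161 mm above the desk, straight below the upper bar: 5 mm thick, 14 mm high. The backs of hanging pots lean on it.
- drawer (a joint): how far the drawer is out (m): 0 latched shut, -0.0078 pressed fully in, 0.125 out at its stop. Push-push latch. Shut: press it in to about -0.007 (6 N at first, about 10 N in all) and let go: a spring throws it out to about 0.05; beyond, it slides with 2 to 3 N. Open: push it in to about -0.007 and let go: it springs back to 0 and is held. A shorter push changes nothing or lets it spring out again.
- drawer_front (a point): middle of the upper outer edge of the sage-green drawer front, moves with the drawer, axes as the unit's. The front is an upright panel 14 mm thick (from here along +x), 381 mm wide, 8 to 100 mm above the desk, no handle; shut, 9 mm stand between it and the unit's face. Press it near its middle; sprung out, its upper edge can be pinched from above. The pockets begin 29 mm behind its back.
- drawer_tray (a point): middle of the drawer's floor, 82 mm behind the outer face of its front, 16 mm above the desk. Open tray, walls 50 mm above the desk; ridges 26 mm high above the floor part it into four pockets 78 mm long (x), 56 mm wide (y), at y = -126, -42, 42 and 126 mm from here. In each stands at most one pot, hook to the rear, up to 13 mm (x) and 7 mm (y) off its pocket's middle.
- desk_key: brass drawer key, 55 mm long, 4 mm thick, lying on the desk; bystander
- handset: black bakelite telephone handset lying on its two cups, 245 mm long (x), 68 mm high, origin under its middle; bystander
- chalk_tin: square open tin of coloured chalk, 92 x 92 x 36 mm, origin under its centre; bystander
- chalk_holder: brass chalk holder, 130 mm long (x), 13 mm thick, origin under its middle; bystander
- pot_white: white steel pot (None if absent), open at the top: 52 mm (x) by 42 mm (y), 70 mm high, wall 3 mm, 0.1 to 0.2 kg; origin under the centre of its base, z up. A steel hook 28 mm wide on its back (+x) goes up to 87 mm above the base, over, and down again to 61 mm above the base, 44 mm behind the pot's centre at most. Hanging, the pot leans forward about 5 degrees.
- pot_white_hook (a point): underside of the crown of the white pot's hook, mid-gap: 31.5 mm behind the pot's centre, 84 mm above its base. Here the pot hangs on the upper bar. The gap between the pot's back and the hook's tongue is 11 mm wide (x), 5.5 mm each way from here; the tongue reaches 23 mm below here, its last 9 mm flared 4 mm backwards.
- pot_blue: blue steel pot (None if absent), open at the top: 52 mm (x) by 42 mm (y), 70 mm high, wall 3 mm, 0.1 to 0.2 kg; origin under the centre of its base, z up. A steel hook 28 mm wide on its back (+x) goes up to 87 mm above the base, over, and down again to 61 mm above the base, 44 mm behind the pot's centre at most. Hanging, the pot leans forward about 5 degrees.
- pot_blue_hook (a point): underside of the crown of the blue pot's hook, mid-gap: 31.5 mm behind the pot's centre, 84 mm above its base. Here the pot hangs on the upper bar. The gap between the pot's back and the hook's tongue is 11 mm wide (x), 5.5 mm each way from here; the tongue reaches 23 mm below here, its last 9 mm flared 4 mm backwards.
- pot_yellow: yellow steel pot (None if absent), open at the top: 52 mm (x) by 42 mm (y), 70 mm high, wall 3 mm, 0.1 to 0.2 kg; origin under the centre of its base, z up. A steel hook 28 mm wide on its back (+x) goes up to 87 mm above the base, over, and down again to 61 mm above the base, 44 mm behind the pot's centre at most. Hanging, the pot leans forward about 5 degrees.
- pot_yellow_hook (a point): underside of the crown of the yellow pot's hook, mid-gap: 31.5 mm behind the pot's centre, 84 mm above its base. Here the pot hangs on the upper bar. The gap between the pot's back and the hook's tongue is 11 mm wide (x), 5.5 mm each way from here; the tongue reaches 23 mm below here, its last 9 mm flared 4 mm backwards.
- pot_red: red steel pot (None if absent), open at the top: 52 mm (x) by 42 mm (y), 70 mm high, wall 3 mm, 0.1 to 0.2 kg; origin under the centre of its base, z up. A steel hook 28 mm wide on its back (+x) goes up to 87 mm above the base, over, and down again to 61 mm above the base, 44 mm behind the pot's centre at most. Hanging, the pot leans forward about 5 degrees.
- pot_red_hook (a point): underside of the crown of the red pot's hook, mid-gap: 31.5 mm behind the pot's centre, 84 mm above its base. Here the pot hangs on the upper bar. The gap between the pot's back and the hook's tongue is 11 mm wide (x), 5.5 mm each way from here; the tongue reaches 23 mm below here, its last 9 mm flared 4 mm backwards.

How it is judged:
On the way:
1. the drawer, freed from its latch, is pulled out to its stop (value of joint drawer above 0.117 m), for 0.2 s.
At the end, for the whole second after the job is handed in: Every pot hangs at rest on the upper bar, anywhere along it: the underside of its hook's crown within 4 mm of the bar's top in height and 6 mm across it, the pot within 0.2 rad of upright; the drawer is still and latched shut (joint -3 to 4 mm) (x of pot_white_hook in the frame of rail between -0.006 and 0.006 m and z of pot_white_hook in the frame of rail between -0.004 and 0.004 m and y of pot_white_hook in the frame of rail between -0.18 and 0.18 m and angle between each of pot_white, pot_blue, pot_yellow, pot_red's own z axis and vertical below 0.2 rad and linear speed of each of pot_white, pot_blue, pot_yellow, pot_red below 0.03 m/s and x of pot_blue_hook in the frame of rail between -0.006 and 0.006 m and z of pot_blue_hook in the frame of rail between -0.004 and 0.004 m and y of pot_blue_hook in the frame of rail between -0.18 and 0.18 m and x of pot_yellow_hook in the frame of rail between -0.006 and 0.006 m and z of pot_yellow_hook in the frame of rail between -0.004 and 0.004 m and y of pot_yellow_hook in the frame of rail between -0.18 and 0.18 m and x of pot_red_hook in the frame of rail between -0.006 and 0.006 m and z of pot_red_hook in the frame of rail between -0.004 and 0.004 m and y of pot_red_hook in the frame of rail between -0.18 and 0.18 m and value of joint drawer between -0.003 and 0.004 m and velocity of joint drawer below 0.01 m/s); the robot touches nothing.
It fails at once if a pot is let go with its hook still more than 8 mm above the rail, instead of being lowered onto it ((contact force between the fingers and pot_white below 0.02 N and z of pot_white_hook in the frame of rail between 0.008 and 0.08 m and x of pot_white_hook in the frame of rail between -0.03 and 0.03 m) or (contact force between the fingers and pot_blue below 0.02 N and z of pot_blue_hook in the frame of rail between 0.008 and 0.08 m and x of pot_blue_hook in the frame of rail between -0.03 and 0.03 m) or (contact force between the fingers and pot_yellow below 0.02 N and z of pot_yellow_hook in the frame of rail between 0.008 and 0.08 m and x of pot_yellow_hook in the frame of rail between -0.03 and 0.03 m) or (contact force between the fingers and pot_red below 0.02 N and z of pot_red_hook in the frame of rail between 0.008 and 0.08 m and x of pot_red_hook in the frame of rail between -0.03 and 0.03 m)).
It fails at once if the telephone handset, the chalk tin, the chalk holder or the key is moved by more than 3 cm (distance of any of handset, chalk_tin, chalk_holder, desk_key from where it was at the start of the episode above 0.03 m).
Of pot_white, pot_blue, pot_yellow, pot_red only 3 to 4 are there at a start; the rules pass over those that are not, and their reading is None.
At some moment in a run one of pot_white, pot_blue, pot_yellow, pot_red may be knocked a few centimetres aside while the robot is not near it.
It also fails if it takes over 210 s, if anything falls off the work surface, if the arm or the gripper's body presses on something with over 40 N, if the wrist force passes 120 N, or if a joint passes its speed limit or range.

ROBOT

A 7-joint arm with a two-finger parallel gripper is mounted at the origin on the work surface. World frame = base frame: x ahead of the robot, y to its left, z up, the work surface at z = 0. Lengths are in m, angles in rad, forces in N, time in s.
With the tool pointing down it reaches from about 0.425 to 1.025 m from the base axis. Payload 3.6 kg.
Tool frame: the origin (TCP) lies at the very end of the fingers, on their centre line; the grasp point (between the pads) lies 19 mm behind it; z points along the fingers, y is the line along which they close (so a half turn about z gives the same grasp; the last joint's range is limited). The gripper opens to 85 mm and grips with 20 to 120 N. Pads are 22 mm wide; open, the fingers measure 114 mm over their backs; the gripper's body (76 mm by 85 mm) begins 54 mm behind the grasp point. The pads swing forward as they close: fully open they stand 13 mm farther back than shut.
Start: joints at [1.083, 0.591, 0.048, 1.609, -0.033, 0.943, -0.034], TCP at [0.278, -0.67, 0.231] pointing down, gripper open.
Joint ranges: [-2.69, 2.69], [-0.47, 2.24], [-1.27, 1.36], [0.19, 2.51], [-1.53, 4.68], [0.08, 2.07], [-3.09, 3.09]. Speed limits (rad/s): [2.57, 2.57, 3.14, 3.14, 3.14, 3.14, 3.14].

INTERFACE

Orientations are given as [roll, pitch, yaw] about the fixed x, y, z axes, in that order (R = Rz(yaw) Ry(pitch) Rx(roll)).
In Python, from cell import readout, get_image, order, spotter gives the robot as it stands.
- The arm moves only by the tool servo_tool, never from a script. Its argument "increments" is a list of rows, each a list of 6 numbers: the shift along the tool's x, y, z in cm, then the turn, a rotation vector about the tool's x, y, z in degrees. In form: [[tx, ty, tz, wx, wy, wz], ...]. A call has 1 to 10 rows; each row is the pose to reach, as a shift and turn from the pose commanded when the call began, along the tool's axes at that moment; what a row does not reach only later rows make up. A row lasts 1/8 s, in which the tool goes at most 62.5 mm and 10.7 degrees, less where a joint would pass 70% of its speed; a pose out of reach is approached as far as the arm can. A call with a gripper value outside its range is refused whole. "fingers" is the finger opening in cm, from 0 to 8.54, set as the call begins (left out, the last holds). The fingers move at their own pace and stop on an object; the grip force is fixed at half the most. Time passes only in rows, so rows that repeat a pose let the fingers close. It gives the time, the measured TCP pose, the force, the opening and the grip force at its end, in the units of the state.
- readout.get_obs(): the state, without advancing time (a new reading comes with each control period).
- get_image(name): name is "side" or "top"; returns a dict with "image" (400x640x3 uint8, red, green, blue), "range_z" (400x640 float32, m along the optical axis (not along the pixel's ray), 0 where there is no reading), "fx", "fy", "cx", "cy" (pixels), "R" (3x3) and "t" (3): a world point X has camera coordinates R X + t. Camera axes: x right, y down, z forward; pixel columns grow to the right and rows downward; lengths in m; the calibration is good to about 2 mm. A picture is of the moment at which its call begins.
- order.hand_in(): hands the job in; it is judged then, once.
Trained networks look in the newest picture that a camera, given by its name, has taken for a name from the list of things; names that differ only in an ending like _2 or _b are one class to them, and where a whole thing is asked for, a point or a joint stands for the part that bears it (a point fixed in the world has none). Each returns a list of dicts, best first, with "conf" (0 to 1); they miss things now and then, are a little off and sometimes report something else, mostly with a low value. They report only what shows in the picture. A call takes as long as a camera call.
- spotter.recognise(camera, query): "location" ([x, y, z] in m, in the coordinates of the camera as it stood for that picture, good to about 4 mm: the middle of the surface that is visible of it).
The state is a dict: "time": time; "qpos": joint angles; "qd": joint speeds; "tau": joint torques, N m; "position": TCP position; "ee_rot": TCP orientation; "force": force on the tool from outside, world axes, zero at the start; "torque": the same for the moment, N m; "opening": finger opening in m; "finger_force": force on a finger pad.
Only numpy, scipy, OpenCV 4.12 (cv2) and the standard library are available. Lean on these libraries where they do the work, as an engineer would, in place of code of your own. Each camera call takes 0.05 s, during which the arm holds its last target. There are 200 camera calls.

## Working session

There is one attempt and no reset: what is moved stays moved. The work goes in short steps, Python scripts to look and compute and a tool call to move; the robot and the scene stay as the last step left them, time stands still between calls to the robot, and variables do not carry over. Pictures are saved under pics/ and viewed, at most 14 in all, crops included, and the job is handed in when it is done.

Besides the shell and the picture viewer there is one more tool, called after "Call:" as a command line: name --pt "numbers of a row" for each row, then --argument value for the rest. servo_tool: Moves the arm, as the interface text tells. Its arguments: {"type":"object","properties":{"increments":{"type":"array","items":{"type":"array","items":{"type":"number"}}},"fingers":{"type":"number"}},"required":["increments"]}

```bash
ls; mkdir -p pics; cat > h.py <<'E'
import numpy as np, cv2
from cell import readout, get_image, order, spotter
from scipy.spatial.transform import Rotation as Ro
def w(cam,p): return cam["R"].T@(np.array(p)-cam["t"])
def cloud(c):
    z=c["range_z"]; v,u=np.indices(z.shape)
    P=np.stack([(u-c["cx"])/c["fx"]*z,(v-c["cy"])/c["fy"]*z,z],-1)-c["t"]
    return P@c["R"]   # world per pixel (invalid where z==0)
def save(c,n): cv2.imwrite("pics/"+n,c["image"][:,:,::-1])
def st():
    o=readout.get_obs(); print(round(o["time"],2),np.round(o["position"],4),np.round(o["ee_rot"],3),np.round(o["force"],1),round(o["opening"],4),np.round(o["finger_force"],1)); return o
E
python3 - <<'E'
from h import *
o=st(); print(o)
for n in ("side","top"):
    c=get_image(n); save(c,n+"0.png"); print(n,c["fx"],c["cx"],c["cy"],c["R"].round(3).tolist(),c["t"].round(3), "campos",w(c,[0,0,0]).round(3))
    for q in "unit drawer_front handset chalk_tin chalk_holder desk_key pot_white pot_blue pot_yellow pot_red".split():
        for d in spotter.recognise(n,q)[:2]: print(q,round(d["conf"],2),w(c,d["location"]).round(3))
E
```

```text
pics
0.0 [ 0.2778 -0.6688  0.2301] [-3.139  0.     0.394] [-0.3 -0.5  1.2] 0.0853 0.0
{'time': 0.0, 'qpos': array([ 1.08352964,  0.5921165 ,  0.04830821,  1.60984141, -0.03329145,
        0.94267943, -0.03369656]), 'qd': array([-0.00086517, -0.00105303, -0.00073839, -0.00120022, -0.00017423,
        0.00100753, -0.00012848]), 'tau': array([ 3.09313127e-04, -5.48706579e+01,  1.54569291e+00, -1.98132670e+01,
        9.21072933e-03,  8.84942041e-03,  9.28803701e-06]), 'position': array([ 0.27784111, -0.66875021,  0.23013589]), 'ee_rot': array([-3.13935698e+00,  1.38196680e-04,  3.93848398e-01]), 'force': array([-0.32231415, -0.50562693,  1.22512972]), 'torque': array([0.03073673, 0.07219764, 0.01491686]), 'finger_force': 0.0, 'opening': 0.08533094329434215}
side 386.3669553330528 316.21246941377694 191.1624244241613 [[-0.732, -0.682, -0.007], [-0.326, 0.359, -0.875], [0.598, -0.638, -0.485]] [0.424 0.294 1.01 ] campos [-0.198  0.828  0.75 ]
unit 0.66 [0.646 0.069 0.111]
drawer_front 0.82 [0.552 0.023 0.059]
drawer_front 0.28 [ 0.398 -0.335  0.029]
handset 0.76 [0.453 0.473 0.035]
chalk_tin 0.75 [ 0.4   -0.33   0.028]
chalk_holder 0.32 [0.551 0.027 0.061]
desk_key 0.6 [ 0.581 -0.38   0.007]
desk_key 0.53 [0.398 0.336 0.002]
pot_white 0.45 [ 0.623 -0.114  0.062]
pot_white 0.41 [ 0.579 -0.379  0.005]
pot_red 0.62 [0.613 0.05  0.054]
top 449.3348147687661 321.73456214701594 197.03103745543487 [[-0.001, -1.0, 0.006], [-0.982, -0.0, -0.188], [0.188, -0.006, -0.982]] [0.021 0.573 1.357] campos [0.308 0.029 1.441]
unit 0.84 [ 0.67  -0.001  0.114]
unit 0.51 [ 0.564 -0.01   0.066]
drawer_front 0.7 [ 0.565 -0.01   0.068]
handset 0.94 [0.508 0.462 0.054]
chalk_tin 0.61 [ 0.408 -0.351  0.031]
chalk_holder 0.74 [ 0.588 -0.382  0.014]
desk_key 0.44 [0.393 0.329 0.002]
desk_key 0.41 [ 0.566 -0.008  0.068]
pot_yellow 0.63 [0.671 0.004 0.113]
```

View pics/top0.png

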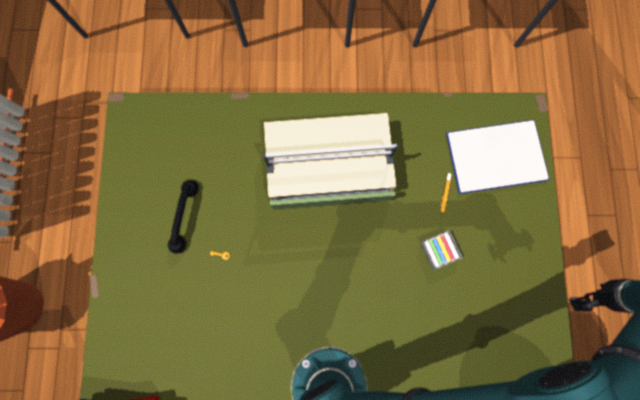

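View pics/side0.png

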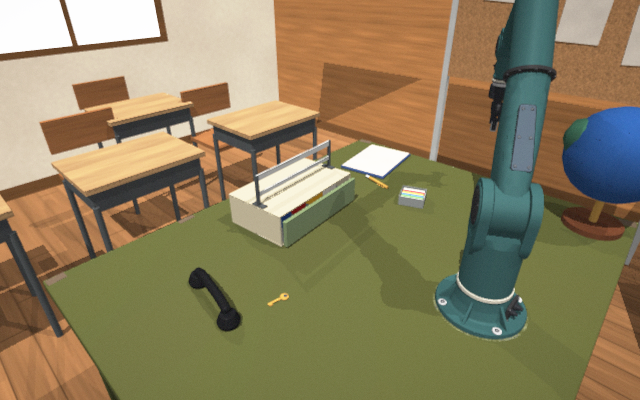

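```bash
cat > geo.py <<'E'
from h import *
E
python3 - <<'E'
from h import *
c=get_image("top"); P=cloud(c); hsv=cv2.cvtColor(c["image"],cv2.COLOR_RGB2HSV); ok=c["range_z"]>0
# upper bar points: z 0.2-0.24
m=ok&(P[...,2]>0.212)&(P[...,2]<0.232)&(P[...,0]>0.5)&(abs(P[...,1])<0.3)
Q=P[m]; print(len(Q)); 
A=np.polyfit(Q[:,1],Q[:,0],1); print("bar x=%.4f*y+%.4f"%tuple(A), Q.min(0).round(3),Q.max(0).round(3), np.std(Q[:,0]-np.polyval(A,Q[:,1])))
m=ok&(P[...,2]>0.104)&(P[...,2]<0.122)&(P[...,0]>0.5)&(abs(P[...,1])<0.3)
Q=P[m]; r=cv2.minAreaRect((Q[:,:2]*1000).astype(np.float32)); print("unit top",r, Q[:,2].mean())
m=ok&(P[...,2]>0.092)&(P[...,2]<0.104)&(P[...,0]>0.5)&(P[...,0]<0.63)&(abs(P[...,1])<0.3)
Q=P[m]; r=cv2.minAreaRect((Q[:,:2]*1000).astype(np.float32)); print("front top",r,len(Q))
E
```

```text
382
bar x=-0.0801*y+0.6734 [ 0.654 -0.192  0.212] [0.694 0.187 0.229] 0.0020272393852554926
unit top ((684.344482421875, -1.355377197265625), (261.5818176269531, 385.5265808105469), 4.485931396484375) 0.1139777845556405
front top ((565.9552001953125, -10.395126342773438), (24.449478149414062, 382.83917236328125), 4.572700023651123) 562
```

The top view shows the shut unit with its bar running about (268,158)–(395,148), the sage front at about (330,200), the handset at (183,215), the key at (220,255), the tin at (441,250) and the chalk holder at (447,193). The side view shows pot colours in the gap above the front at about (310,205). Unit yaw is about 4.6°, the rail middle is about (0.6735, -0.003), and the front's outer face is at about (0.5545, -0.012).

```bash
cat >> h.py <<'E'
PSI=np.radians(4.57); O=np.array([0.5775,-0.0105])      # unit front origin, yaw
UX=np.array([np.cos(PSI),np.sin(PSI)]); UY=np.array([-UX[1],UX[0]])
def U(x,y): return O+x*UX+y*UY                            # unit frame -> world xy
def inU(p): d=np.array(p)[...,:2]-O; return np.stack([d@UX,d@UY],-1)
def tgt(xu,yu,z,yaw):
    "increment [cm,deg] from measured pose to unit-frame point, tool down, yaw deg rel. to unit"
    o=readout.get_obs(); R=Ro.from_euler("xyz",o["ee_rot"])
    T=Ro.from_euler("xyz",[np.pi,0,PSI+np.radians(yaw)])
    d=R.inv().apply(np.r_[U(xu,yu),z]-o["position"])*100
    print("->",d.round(2),np.degrees((R.inv()*T).as_rotvec()).round(1))
E
python3 - <<'E'
from h import *
tgt(-0.075,0,0.23,90)
E
```

```text
-> [ 45.8  -51.69   0.13] [ -0.   0. -72.]
```

Call:
servo_tool --pt "45.8 -51.7 0 0 0 -72" --pt "45.8 -51.7 0 0 0 -72" --pt "45.8 -51.7 0 0 0 -72" --pt "45.8 -51.7 0 0 0 -72" --pt "45.8 -51.7 0 0 0 -72" --pt "45.8 -51.7 0 0 0 -72" --pt "45.8 -51.7 0 0 0 -72" --pt "45.8 -51.7 0 0 0 -72" --pt "45.8 -51.7 0 0 0 -72" --pt "45.8 -51.7 0 0 0 -72" --fingers 0

```text
time: 2.4
position: [0.4821, -0.0768, 0.2318]
ee_rot: [3.14, 0.001, 1.65]
force: [0.9, -0.7, -0.2]
opening: 0.0001
finger_force: 0.0
```

```bash
python3 - <<'E'
from h import *
o=st(); print(o["qpos"].round(2)); tgt(-0.075,0,0.062,90)
E
```

```text
2.4 [ 0.4821 -0.0768  0.2318] [3.14e+00 1.00e-03 1.65e+00] [ 0.9 -0.7 -0.2] 0.0001 0.0
[ 0.39  0.32 -0.41  2.12  0.19  0.74 -0.05]
-> [ 5.87  2.51 16.98] [ 0.1  0.  -0. ]
```

Call:
servo_tool --pt "5.8 0 0 0 0 0" --pt "5.8 0 4 0 0 0" --pt "5.8 0 9 0 0 0" --pt "5.8 0 14 0 0 0" --pt "5.8 0 17 0 0 0" --pt "5.8 0 17 0 0 0"

```text
time: 3.15
position: [0.4756, -0.0206, 0.0597]
ee_rot: [-3.137, 0.0, 1.651]
force: [0.2, 0.0, -0.4]
opening: -0.0
finger_force: 0.0
```

```bash
python3 - <<'E'
from h import *
o=st(); tgt(-0.0375,0,0.062,90)
c=get_image("side"); save(c,"side1.png")
E
```

```text
3.15 [ 0.4756 -0.0206  0.0597] [-3.137  0.     1.651] [ 0.2  0.  -0.4] -0.0 0.0
-> [ 0.19  6.49 -0.25] [-0.2  0.   0. ]
```

View pics/side1.png

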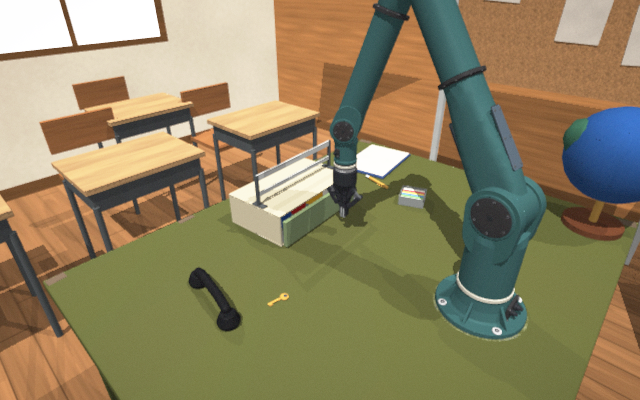

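The side view shows the closed fingers at (345,205), a few centimetres in front of the middle of the drawer front. Next I move in until they touch.

Call:
servo_tool --pt "0 3 0 0 0 0" --pt "0 5 0 0 0 0" --pt "0 5.6 0 0 0 0" --pt "0 5.9 0 0 0 0" --pt "0 6.1 0 0 0 0" --pt "0 6.1 0 0 0 0"

```text
time: 3.95
position: [0.5369, -0.0159, 0.0614]
ee_rot: [-3.141, 0.0, 1.651]
force: [-0.2, 0.6, -0.3]
opening: 0.0005
finger_force: 0.0
```

Call:
servo_tool --pt "0 0.3 0 0 0 0" --pt "0 0.5 0 0 0 0" --pt "0 0.7 0 0 0 0" --pt "0 0.8 0 0 0 0" --pt "0 0.8 0 0 0 0"

```text
time: 4.58
position: [0.5414, -0.0156, 0.061]
ee_rot: [-3.134, 0.001, 1.651]
force: [-7.7, -0.3, 7.1]
opening: -0.0001
finger_force: 5.1
```

Call:
servo_tool --pt "0 0.3 0 0 0 0" --pt "0 0.6 0 0 0 0" --pt "0 0.8 0 0 0 0" --pt "0 0.8 0 0 0 0"

```text
time: 5.08
position: [0.5427, -0.0156, 0.0611]
ee_rot: [-3.122, 0.003, 1.651]
force: [-18.5, 1.0, 20.6]
opening: -0.0001
finger_force: 7.5
```

```bash
cat >> h.py <<'E'
def front(c):
    P=cloud(c); hsv=cv2.cvtColor(c["image"],cv2.COLOR_RGB2HSV)
    q=inU(P); m=(c["range_z"]>0)&(P[...,2]>0.03)&(P[...,2]<0.096)&(abs(q[...,1])<0.18)&(abs(q[...,1])>0.06)&(q[...,0]>-0.18)&(q[...,0]<0.0)
    x=q[...,0][m]; print("front pts",m.sum(),"x pct",np.percentile(x,[2,10,30,50,70,90]).round(4))
E
python3 - <<'E'
from h import *
for n in("side","top"):
    c=get_image(n); front(c)
    if n=="side":
        cv2.imwrite("pics/s2.png",cv2.resize(c["image"][130:260,230:430,::-1],None,fx=4,fy=4,interpolation=cv2.INTER_CUBIC))
E
```

```text
front pts 665 x pct [-0.0229 -0.0219 -0.0208 -0.0201 -0.0194 -0.0182]
front pts 157 x pct [-0.0203 -0.0199 -0.0196 -0.0193 -0.0189 -0.0179]
```

View pics/s2.png

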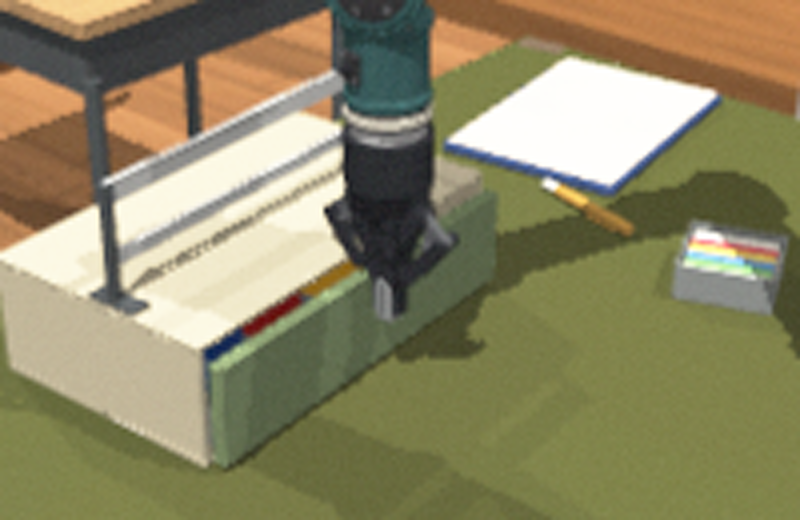

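The crop shows the fingers against the front at about (385,300). The splayed knuckle at (340,225) is over the unit's top edge, so it was blocking the press. I'll back off, turn the tool 90° so that the slim side faces the front, and press a little higher.

Call:
servo_tool --pt "0 -2 0 0 0 0" --pt "0 -6 -0.5 0 0 10" --pt "0 -7 -1 0 0 20" --pt "0 -7 -1 0 0 30" --pt "0 -7 -1 0 0 40" --pt "0 -7 -1 0 0 50" --pt "0 -7 -1 0 0 60" --pt "0 -7 -1 0 0 70" --pt "0 -7 -1 0 0 80" --pt "0 -7 -1 0 0 90"

```text
time: 6.42
position: [0.4846, -0.0199, 0.0713]
ee_rot: [3.141, -0.001, 0.074]
force: [0.3, 0.2, 0.4]
opening: -0.0003
finger_force: 0.0
```

```bash
python3 - <<'E'
from h import *
o=st(); print(o["qpos"].round(2)); tgt(-0.034,0,0.07,0)
c=get_image("side");front(c)
E
```

```text
6.42 [ 0.4846 -0.0199  0.0713] [ 3.141e+00 -1.000e-03  7.400e-02] [0.3 0.2 0.4] -0.0003 0.0
[-0.13  0.57  0.11  2.26 -0.19  0.32 -1.36]
-> [ 5.93 -0.23  0.14] [ 0.  -0.1 -0.3]
front pts 452 x pct [-0.0259 -0.025  -0.0238 -0.0231 -0.0224 -0.0212]
```

Call:
servo_tool --pt "3 -0.2 0 0 0 0" --pt "5 -0.2 0 0 0 0" --pt "5.6 -0.2 0 0 0 0" --pt "5.9 -0.2 0 0 0 0" --pt "6.2 -0.2 0 0 0 0" --pt "6.5 -0.2 0 0 0 0" --pt "6.7 -0.2 0 0 0 0" --pt "6.7 -0.2 0 0 0 0"

```text
time: 7.48
position: [0.5453, -0.0132, 0.0707]
ee_rot: [-3.141, 0.01, 0.079]
force: [-6.6, -0.9, 4.4]
opening: 0.0006
finger_force: 3.3
```

Call:
servo_tool --pt "0.4 0 0 0 0 0" --pt "0.8 0 0 0 0 0" --pt "1.2 0 0 0 0 0" --pt "1.2 0 0 0 0 0"

```text
time: 7.98
position: [0.5529, -0.0126, 0.0702]
ee_rot: [-3.14, 0.018, 0.079]
force: [-12.1, -0.6, 8.3]
opening: -0.0002
finger_force: 6.2
```

```bash
python3 - <<'E'
from h import *
st();c=get_image("side");front(c)
E
```

```text
7.97 [ 0.5529 -0.0126  0.0702] [-3.14   0.018  0.079] [-12.1  -0.6   8.3] -0.0002 6.2
front pts 730 x pct [-0.0182 -0.0168 -0.0158 -0.0151 -0.0144 -0.0131]
```

Call:
servo_tool --pt "-5 0 0 0 0 0" --pt "-9 0 -1 0 0 0" --pt "-9 0 -5 0 0 0" --pt "-9 0 -5 0 0 0" --fingers 4

```text
time: 8.52
position: [0.4743, -0.0191, 0.1235]
ee_rot: [3.141, -0.006, 0.079]
force: [-0.3, 0.9, -0.0]
opening: 0.0402
finger_force: 0.0
```

```bash
python3 - <<'E'
from h import *
st();c=get_image("side");front(c);c=get_image("top");front(c); tgt(-0.066,0,0.13,-90)
E
```

```text
8.53 [ 0.4743 -0.0191  0.1235] [ 3.141 -0.006  0.079] [-0.3  0.9 -0. ] 0.0402 0.0
front pts 940 x pct [-0.0728 -0.0718 -0.0706 -0.0698 -0.0683 -0.0111]
front pts 804 x pct [-0.0704 -0.0699 -0.044  -0.0274 -0.0133 -0.0063]
-> [ 3.85 -0.   -0.82] [-0.1 -0.1 90. ]
```

Call:
servo_tool --pt "0 0 -0.8 0 0 -10" --pt "0 0 -0.8 0 0 -20" --pt "0 0 -0.8 0 0 -30" --pt "0.5 0 -0.8 0 0 -40" --pt "1.5 0 -0.8 0 0 -50" --pt "2.5 0 -0.8 0 0 -60" --pt "3.5 0 -0.8 0 0 -70" --pt "4.1 0 -0.8 0 0 -80" --pt "4.1 0 -0.8 0 0 -90" --pt "4.1 0 -0.8 0 0 -90"

```text
time: 9.88
position: [0.5132, -0.0157, 0.1282]
ee_rot: [-3.14, -0.001, 1.648]
force: [-0.5, 0.3, -0.4]
opening: 0.0399
finger_force: 0.0
```

```bash
python3 - <<'E'
from h import *
o=st(); print(o["qpos"].round(2)); tgt(-0.063,0,0.076,90)
E
```

```text
9.88 [ 0.5132 -0.0157  0.1282] [-3.140e+00 -1.000e-03  1.648e+00] [-0.5  0.3 -0.4] 0.0399 0.0
[ 0.16  0.5  -0.29  2.15  0.27  0.53 -0.25]
-> [-0.    0.16  5.22] [-0.1 -0.1 -0.1]
```

Call:
servo_tool --pt "0 0.1 2 0 0 0" --pt "0 0.1 4 0 0 0" --pt "0 0.1 5.2 0 0 0" --pt "0 0.1 5.2 0 0 0"

```text
time: 10.38
position: [0.5137, -0.0155, 0.0763]
ee_rot: [-3.139, -0.0, 1.65]
force: [-0.7, 0.4, -0.6]
opening: 0.0398
finger_force: 0.0
```

Call:
servo_tool --pt "0 0 0 0 0 0" --pt "0 0 0 0 0 0" --pt "0 0 0 0 0 0" --pt "0 0 0 0 0 0" --pt "0 0 0 0 0 0" --fingers 0.5

```text
time: 11.0
position: [0.5153, -0.0155, 0.078]
ee_rot: [3.14, 0.0, 1.65]
force: [0.3, 0.0, 5.6]
opening: 0.0131
finger_force: 60.3
```

Call:
servo_tool --pt "0 -1 0 0 0 0" --pt "0 -2 0 0 0 0" --pt "0 -3 0 0 0 0" --pt "0 -4 0 0 0 0" --pt "0 -5 0 0 0 0" --pt "0 -6 0 0 0 0" --pt "0 -7 0 0 0 0" --pt "0 -7.6 0 0 0 0" --pt "0 -8 0 0 0 0" --pt "0 -8 0 0 0 0"

```text
time: 12.25
position: [0.4387, -0.0215, 0.078]
ee_rot: [3.133, -0.001, 1.65]
force: [7.6, -0.3, 1.6]
opening: 0.013
finger_force: 60.1
```

```bash
python3 - <<'E'
from h import *
st();c=get_image("side");front(c)
E
```

```text
12.25 [ 0.4387 -0.0215  0.078 ] [ 3.133e+00 -1.000e-03  1.650e+00] [ 7.6 -0.3  1.6] 0.013 60.1
front pts 1526 x pct [-0.1499 -0.1488 -0.1474 -0.0922 -0.0693 -0.0417]
```

Call:
servo_tool --pt "0 -0.3 0 0 0 0" --pt "0 -0.3 0 0 0 0" --pt "0 -0.3 0 0 0 0"

```text
time: 12.68
position: [0.4387, -0.0215, 0.078]
ee_rot: [3.128, -0.002, 1.65]
force: [11.0, -0.7, -4.3]
opening: 0.0128
finger_force: 59.5
```

Call:
servo_tool --pt "0 0.3 0 0 0 0" --pt "0 0.3 0 0 0 0" --pt "0 0.3 0 0 0 0" --pt "0 0.3 -3 0 0 0" --pt "0 0.3 -8 0 0 0" --pt "0 0.3 -13 0 0 0" --pt "0 0 -18 0 0 0" --pt "0 0 -18 0 0 0" --fingers 4.5

```text
time: 13.68
position: [0.4331, -0.0222, 0.2604]
ee_rot: [3.135, 0.002, 1.65]
force: [0.2, 0.4, -0.2]
opening: 0.0448
finger_force: 0.0
```

```bash
python3 - <<'E'
from h import *
for n in("top","side"):
    c=get_image(n)
    front(c)
    for q in "pot_white pot_blue pot_yellow pot_red".split():
        for d in spotter.recognise(n,q)[:2]:
            p=w(c,d["location"]); print(q,round(d["conf"],2),p.round(3),inU(p).round(3))
    s=(slice(120,270),slice(230,430)); 
    cv2.imwrite(f"pics/{n}3.png",cv2.resize(c["image"][s][...,::-1],None,fx=4,fy=4,interpolation=cv2.INTER_CUBIC))
E
```

```text
front pts 1361 x pct [-0.1472 -0.1354 -0.0915 -0.0733 -0.0493 -0.0297]
pot_white 0.8 [ 0.532 -0.146  0.063] [-0.056 -0.132]
pot_white 0.45 [0.505 0.05  0.02 ] [-0.068  0.067]
pot_blue 0.69 [0.507 0.113 0.053] [-0.061  0.129]
pot_red 0.6 [0.527 0.036 0.068] [-0.046  0.05 ]
front pts 1808 x pct [-0.1497 -0.1486 -0.1471 -0.0895 -0.0657 -0.0419]
pot_white 0.83 [ 0.52  -0.13   0.076] [-0.067 -0.115]
pot_blue 0.7 [0.5   0.125 0.069] [-0.067  0.141]
pot_yellow 0.52 [ 0.512 -0.044  0.076] [-0.067 -0.028]
pot_yellow 0.4 [ 0.4   -0.333  0.028] [-0.203 -0.307]
pot_red 0.67 [0.511 0.032 0.07 ] [-0.062  0.048]
```

View pics/top3.png

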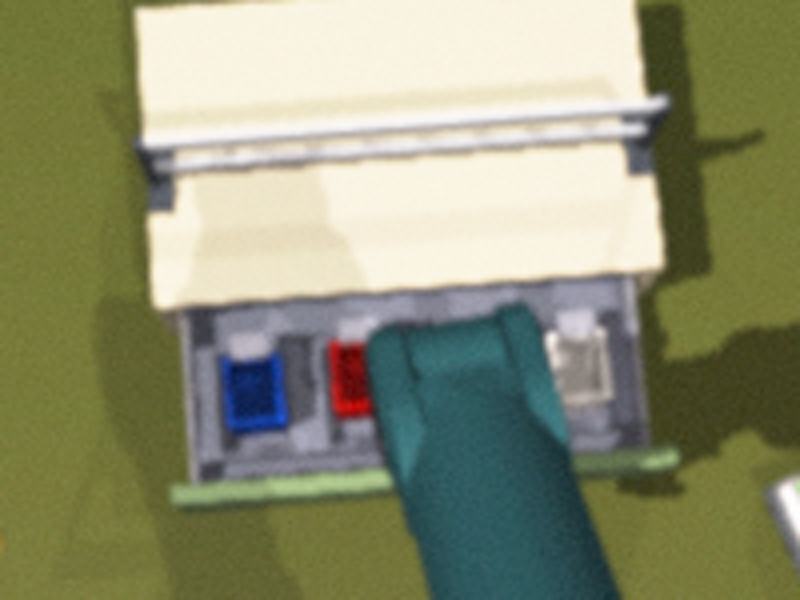

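View pics/side3.png

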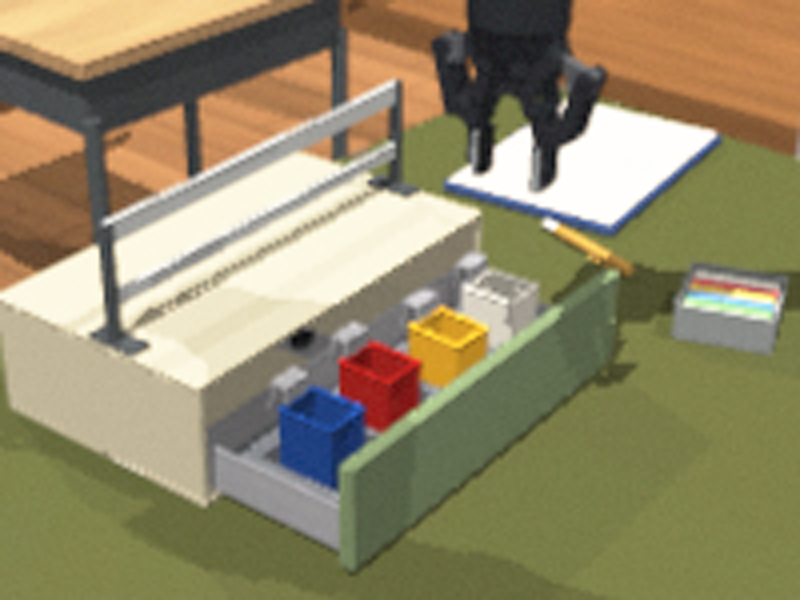

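The top crop shows blue at (255,390), red at (350,378) and white at (580,365), with the arm hiding yellow. The side crop shows all four pots, one in each pocket, with hooks to the rear. The drawer is at its stop. Next I measure the rims and turn the hand over blue.

```bash
cat >> h.py <<'E'
PK={"blue":0.126,"red":0.042,"yellow":-0.042,"white":-0.126}
def pots(cams=("side","top"),names=PK):
    for n in cams:
        c=get_image(n); P=cloud(c); q=inU(P); hsv=cv2.cvtColor(c["image"],cv2.COLOR_RGB2HSV).astype(int); H,S,V=hsv[...,0],hsv[...,1],hsv[...,2]
        ok=(c["range_z"]>0)&(q[...,0]>-0.135)&(q[...,0]<0.06)
        for k in names:
            m={"blue":(H>105)&(H<130)&(S>130),"red":((H<8)|(H>172))&(S>130),"yellow":(H>15)&(H<30)&(S>130),"white":(S<70)&(abs(q[...,1]+0.126)<0.05)}[k]&ok&(abs(q[...,1])<0.2)
            r=m&(P[...,2]>0.079)&(P[...,2]<0.093)&(q[...,0]<-0.0)
            if r.sum()<8: print(n,k,"few",m.sum(),r.sum()); continue
            a=q[r]; lo,hi=np.percentile(a,[3,97],axis=0); rc=cv2.minAreaRect((a*1000).astype(np.float32))
            print(n,k,r.sum(),"x %.4f..%.4f y %.4f..%.4f mid %.4f %.4f"%(lo[0],hi[0],lo[1],hi[1],(lo+hi)[0]/2,(lo+hi)[1]/2),np.round(rc[1],0),round(rc[2],1),"zmax",P[...,2][r].max().round(3))
E
python3 - <<'E'
from h import *
pots(); tgt(-0.066,0.126,0.25,0)
E
```

```text
side blue 88 x -0.0923..-0.0414 y 0.1051..0.1474 mid -0.0669 0.1263 [45. 54.] 87.2 zmax 0.087
side red 83 x -0.0865..-0.0346 y 0.0223..0.0662 mid -0.0606 0.0442 [45. 54.] 89.0 zmax 0.087
side yellow 75 x -0.0975..-0.0466 y -0.0611..-0.0142 mid -0.0721 -0.0377 [50. 53.] 85.8 zmax 0.088
side white 85 x -0.0942..-0.0293 y -0.1465..-0.1008 mid -0.0618 -0.1236 [49. 68.] 90.0 zmax 0.092
top blue 78 x -0.0901..-0.0394 y 0.1033..0.1462 mid -0.0648 0.1248 [52. 44.] 0.4 zmax 0.091
top red 46 x -0.0841..-0.0338 y 0.0400..0.0641 mid -0.0590 0.0521 [25. 51.] 89.1 zmax 0.093
top yellow few 21 0
top white 75 x -0.0915..-0.0401 y -0.1461..-0.1039 mid -0.0658 -0.1250 [69. 43.] 5.0 zmax 0.092
-> [12.6   8.04  0.68] [-0.1  0.  90. ]
```

Call:
servo_tool --pt "1.5 1 0 0 0 10" --pt "3 2 0 0 0 20" --pt "4.5 3 0 0 0 30" --pt "6 4 0.7 0 0 40" --pt "7.5 5 0.7 0 0 50" --pt "9 6 0.7 0 0 60" --pt "11 7 0.7 0 0 70" --pt "12.5 8 0.7 0 0 80" --pt "12.5 8 0.7 0 0 90" --pt "12.5 8 0.7 0 0 90" --fingers 6.4

```text
time: 15.52
position: [0.5015, 0.109, 0.2501]
ee_rot: [3.141, 0.0, 0.082]
force: [0.0, 0.6, 0.0]
opening: 0.064
finger_force: 0.0
```

```bash
python3 - <<'E'
from h import *
o=st(); print(o["qpos"].round(2)); tgt(-0.066,0.1255,0.052,0); pots(("side",),("blue",))
E
```

```text
15.53 [0.5015 0.109  0.2501] [3.141 0.    0.082] [0.  0.6 0. ] 0.064 0.0
[-0.19  0.31 -0.14  2.06  0.06  0.78 -1.85]
-> [ 0.03 -0.03 19.81] [0.  0.  0.1]
side blue 90 x -0.0914..-0.0407 y 0.1050..0.1481 mid -0.0660 0.1265 [46. 54.] 89.4 zmax 0.088
```

Call:
servo_tool --pt "0 0 5 0 0 0" --pt "0 0 10 0 0 0" --pt "0 0 14 0 0 0" --pt "0 0 17 0 0 0" --pt "0 0 19 0 0 0" --pt "0 0 19.8 0 0 0" --pt "0 0 19.8 0 0 0"

```text
time: 16.45
position: [0.5015, 0.1086, 0.0522]
ee_rot: [-3.142, 0.001, 0.08]
force: [1.0, -0.2, 1.3]
opening: 0.064
finger_force: 0.0
```

Call:
servo_tool --pt "0 0 0 0 0 0" --pt "0 0 0 0 0 0" --pt "0 0 0 0 0 0" --pt "0 0 0 0 0 0" --pt "0 0 0 0 0 0" --fingers 3.0

```text
time: 17.08
position: [0.5023, 0.1088, 0.0533]
ee_rot: [-3.141, -0.002, 0.08]
force: [-0.2, -0.9, 6.2]
opening: 0.0417
finger_force: 61.0
```

Call:
servo_tool --pt "0 0 -2 0 0 0" --pt "0 0 -5 0 0 0" --pt "0 0 -9 0 0 0" --pt "0 0 -13 0 0 0" --pt "0 0 -16 0 0 0" --pt "0 0 -17 0 0 0" --pt "0 0 -17 0 0 0"

```text
time: 17.95
position: [0.5014, 0.1086, 0.2223]
ee_rot: [3.142, -0.0, 0.08]
force: [-0.9, -1.1, -1.4]
opening: 0.0409
finger_force: 60.9
```

```bash
python3 - <<'E'
from h import *
o=st()
for n in("side","top"):
    c=get_image(n); P=cloud(c); q=inU(P); hsv=cv2.cvtColor(c["image"],cv2.COLOR_RGB2HSV).astype(int)
    m=(c["range_z"]>0)&(hsv[...,0]>105)&(hsv[...,0]<130)&(hsv[...,1]>130)&(P[...,2]>0.12)&(P[...,2]<0.3)&(abs(q[...,0])<0.15)
    print(n,m.sum(),np.percentile(np.c_[q[m],P[m][:,2]],[2,50,98],axis=0).round(4).tolist())
    # rail line in unit frame
    b=(c["range_z"]>0)&(hsv[...,1]<60)&(P[...,2]>0.198)&(P[...,2]<0.226)&(q[...,0]>0.08)&(q[...,0]<0.115)&(abs(q[...,1])<0.175)
    A=np.polyfit(q[b][:,1],q[b][:,0],1); print("bar",b.sum(),A.round(4),np.percentile(q[b][:,0],[5,50,95]).round(4),np.percentile(P[b][:,2],[2,98]).round(4))
s=get_image("side"); cv2.imwrite("pics/s4.png",cv2.resize(s["image"][90:240,230:430,::-1],None,fx=4,fy=4,interpolation=cv2.INTER_CUBIC))
E
```

```text
17.95 [0.5014 0.1086 0.2223] [ 3.142 -0.     0.08 ] [-0.9 -1.1 -1.4] 0.0409 60.9
side 409 [[-0.0928, 0.1051, 0.1879], [-0.0841, 0.1418, 0.2204], [-0.0425, 0.1487, 0.2546]]
bar 238 [0.0004 0.0945] [0.0917 0.0944 0.0981] [0.1998 0.221 ]Traceback (most recent call last):
  File "<stdin>", line 6, in <module>
    return _quantile_unchecked(
        a, q, axis, out, overwrite_input, method, keepdims, weights)
    return _ureduce(a,
                    func=_quantile_ureduce_func,
    ...<5 lines>...
                    overwrite_input=overwrite_input,
                    method=method)
    r = func(a, **kwargs)
    result = _quantile(arr,
                       quantiles=q,
    ...<2 lines>...
                       out=out,
                       weights=wgt)
    slices_having_nans = np.isnan(arr[-1, ...])
                                  ~~~^^^^^^^^^
IndexError: index -1 is out of bounds for axis 0 with size 0
```

Call:
servo_tool --pt "2 0 0 0 0 0" --pt "5 0 0 0 0 0" --pt "8 0 0 0 0 0" --pt "11 0 0 0 0 0" --pt "12.7 0 0 0 0 0" --pt "13.2 0 0 0 0 0" --pt "13.2 0 0 0 0 0" --pt "13.2 0 0 0 0 0"

```text
time: 19.05
position: [0.6318, 0.1191, 0.2217]
ee_rot: [3.141, 0.002, 0.08]
force: [-0.5, 0.5, -0.4]
opening: 0.0409
finger_force: 60.9
```

```bash
cat >> h.py <<'E'
HS={"blue":lambda H,S:(H>105)&(H<130)&(S>130),"red":lambda H,S:((H<8)|(H>172))&(S>130),"yellow":lambda H,S:(H>15)&(H<30)&(S>130),"white":lambda H,S:(S<60)}
def held(k,yu,pic=None):
    o=st(); print("tool in unit",inU(o["position"]).round(4))
    c=get_image("side"); P=cloud(c); q=inU(P); hsv=cv2.cvtColor(c["image"],cv2.COLOR_RGB2HSV).astype(int)
    ok=(c["range_z"]>0)&(abs(q[...,1]-yu)<0.035)&(P[...,2]>0.125)&(P[...,2]<0.3)
    m=ok&HS[k](hsv[...,0],hsv[...,1])&(q[...,0]<0.09)&(q[...,0]>-0.12)&(hsv[...,2]>(100 if k=="white" else 0))
    X=np.c_[q[m],P[m][:,2]]; print(k,m.sum(),np.percentile(X,[2,50,98],axis=0).round(4).tolist())
    f=X[X[:,0]<np.percentile(X[:,0],60)]; A=np.polyfit(f[:,2],f[:,0],1); print("front face dx/dz",A[0].round(3))
    b=(c["range_z"]>0)&(hsv[...,1]<60)&(P[...,2]>0.202)&(P[...,2]<0.222)&(q[...,0]>0.08)&(q[...,0]<0.115)&(abs(q[...,1]-yu)<0.09)&(abs(q[...,1]-yu)>0.025)
    if b.sum()>5: print("bar face x",np.median(q[b][:,0]).round(4))
    if pic:
        i=c["image"]; u=c["R"]@np.r_[U(0.08,yu),0.2]+c["t"]; u0=int(u[0]/u[2]*c["fx"]+c["cx"]); v0=int(u[1]/u[2]*c["fy"]+c["cy"])
        cv2.imwrite("pics/"+pic,cv2.resize(i[max(v0-50,0):v0+50,u0-65:u0+65,::-1],None,fx=6,fy=6,interpolation=cv2.INTER_CUBIC))
E
python3 - <<'E'
from h import *
held("blue",0.126,"s5.png")
E
```

```text
19.05 [0.6318 0.1191 0.2217] [3.141e+00 2.000e-03 8.000e-02] [-0.5  0.5 -0.4] 0.0409 60.9
tool in unit [0.0645 0.1249]
blue 364 [[0.0371, 0.1055, 0.1884], [0.044, 0.1395, 0.2204], [0.0881, 0.1486, 0.254]]
front face dx/dz -0.001
bar face x 0.0943
```

View pics/s5.png

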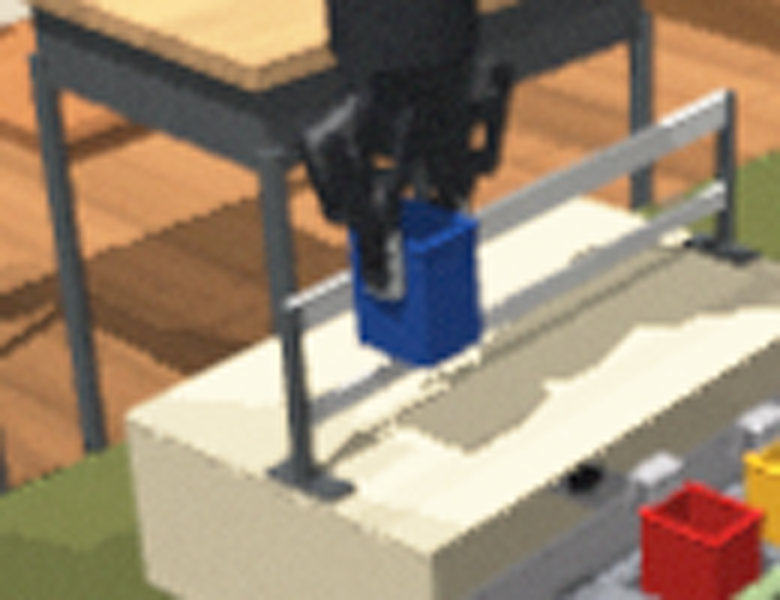

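The crop shows blue upright in the fingers at (415,280), with its back at the bar and its hook above it. I need about +1.5 mm in x, then I can lower it.

Call:
servo_tool --pt "0.15 0 0.5 0 0 0" --pt "0.15 0 1.2 0 0 0" --pt "0.15 0 2 0 0 0" --pt "0.15 0 2.7 0 0 0" --pt "0.15 0 3.4 0 0 0" --pt "0.15 0 3.9 0 0 0" --pt "0.15 0 4.2 0 0 0" --pt "0.15 0 4.2 0 0 0"

```text
time: 20.1
position: [0.6344, 0.1193, 0.18]
ee_rot: [3.141, 0.001, 0.08]
force: [-0.6, 0.2, -1.1]
opening: 0.0415
finger_force: 61.1
```

Call:
servo_tool --pt "0 0 0.2 0 0 0" --pt "0 0 0.4 0 0 0" --pt "0 0 0.6 0 0 0" --pt "0 0 0.6 0 0 0"

```text
time: 20.6
position: [0.6345, 0.1194, 0.1754]
ee_rot: [-3.142, 0.0, 0.079]
force: [-4.0, -0.8, 6.3]
opening: 0.0412
finger_force: 61.7
```

Call:
servo_tool --pt "0 0 -0.1 0 0 0" --pt "0 0 -0.1 0 0 0" --pt "0 0 -0.1 0 0 0" --pt "0 0 -0.1 0 0 0" --pt "0 0 -0.1 0 0 0" --fingers 6.2

```text
time: 21.22
position: [0.6347, 0.1194, 0.1752]
ee_rot: [3.142, 0.0, 0.08]
force: [-0.4, 0.6, -0.4]
opening: 0.062
finger_force: 0.0
```

```bash
python3 - <<'E'
from h import *
held("blue",0.126,"s6.png")
E
```

```text
21.23 [0.6347 0.1194 0.1752] [3.142 0.    0.08 ] [-0.4  0.6 -0.4] 0.062 0.0
tool in unit [0.0673 0.1249]
blue 355 [[0.0399, 0.1057, 0.1409], [0.0468, 0.1391, 0.178], [0.0886, 0.1492, 0.2074]]
front face dx/dz 0.001
bar face x 0.0945
```

View pics/s6.png

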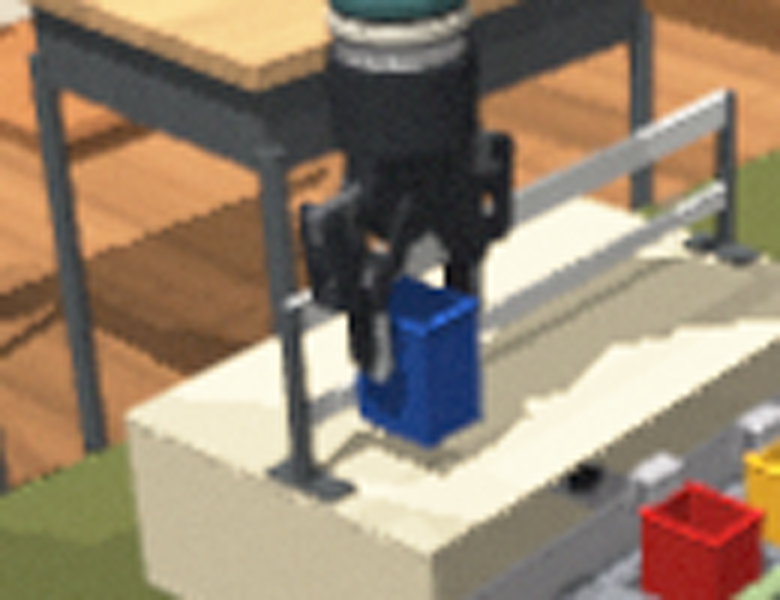

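The crop shows blue hanging on the bar at (420,365) with the fingers open on either side of it. Now I go to red.

Call:
servo_tool --pt "0 0 -2 0 0 0" --pt "0 0 -5 0 0 0" --pt "0 0 -7.5 0 0 0" --pt "-3 0 -7.5 0 0 0" --pt "-8 3 -7.5 0 0 0" --pt "-12.7 8.1 -7.5 0 0 0" --pt "-12.7 8.1 -7.5 0 0 0" --pt "-12.7 8.1 -4 0 0 0" --pt "-12.7 8.1 -2 0 0 0" --pt "-12.7 8.1 -2 0 0 0" --fingers 6.4

```text
time: 22.52
position: [0.5139, 0.0289, 0.1942]
ee_rot: [-3.141, 0.003, 0.08]
force: [0.7, -0.0, 0.1]
opening: 0.0639
finger_force: 0.0
```

```bash
python3 - <<'E'
from h import *
st(); pots(("side",),("red","yellow","white")); tgt(-0.060,0.0437,0.052,0)
held("blue",0.126)
E
```

```text
22.52 [0.5139 0.0289 0.1942] [-3.141e+00  3.000e-03  8.000e-02] [ 0.7 -0.   0.1] 0.0639 0.0
side red 82 x -0.0860..-0.0345 y 0.0216..0.0660 mid -0.0602 0.0438 [46. 53.] 87.1 zmax 0.088
side yellow 75 x -0.0970..-0.0468 y -0.0592..-0.0148 mid -0.0719 -0.0370 [47. 53.] 83.9 zmax 0.087
side white 87 x -0.0935..-0.0291 y -0.1461..-0.1013 mid -0.0613 -0.1237 [68. 48.] 1.5 zmax 0.093
-> [-0.06  0.07 14.31] [-0.  0.  0.]
22.57 [0.5148 0.029  0.1951] [-3.141e+00  1.000e-03  8.000e-02] [ 0.8 -0.  -0.4] 0.0639 0.0
tool in unit [-0.0593  0.0444]
blue 417 [[0.04, 0.1065, 0.1415], [0.0533, 0.1443, 0.1811], [0.0891, 0.149, 0.2074]]
front face dx/dz 0.006
bar face x 0.0946
```

Call:
servo_tool --pt "-0.1 0 4 0 0 0" --pt "-0.1 0 8 0 0 0" --pt "-0.1 0 11 0 0 0" --pt "-0.1 0 13 0 0 0" --pt "-0.1 0 14.3 0 0 0" --pt "-0.1 0 14.3 0 0 0"

```text
time: 23.38
position: [0.5139, 0.0287, 0.0522]
ee_rot: [-3.142, -0.0, 0.08]
force: [0.4, 0.6, -0.5]
opening: 0.0639
finger_force: 0.0
```

Call:
servo_tool --pt "0 0 0 0 0 0" --pt "0 0 0 0 0 0" --pt "0 0 0 0 0 0" --pt "0 0 0 0 0 0" --pt "0 0 0 0 0 0" --fingers 3.0

```text
time: 24.0
position: [0.5144, 0.0284, 0.0534]
ee_rot: [3.142, -0.002, 0.079]
force: [-0.5, 0.1, 5.9]
opening: 0.0413
finger_force: 61.0
```

Call:
servo_tool --pt "0 0 -2 0 0 0" --pt "0 0 -5 0 0 0" --pt "0 0 -9 0 0 0" --pt "0 0 -13 0 0 0" --pt "0 0 -16 0 0 0" --pt "0 0 -17 0 0 0" --pt "0 0 -17 0 0 0"

```text
time: 24.88
position: [0.5132, 0.0284, 0.2222]
ee_rot: [3.142, -0.0, 0.08]
force: [-1.1, 0.3, -0.9]
opening: 0.0413
finger_force: 61.1
```

```bash
python3 - <<'E'
from h import *
held("red",0.044)
E
```

```text
24.88 [0.5132 0.0284 0.2222] [ 3.142 -0.     0.08 ] [-1.1  0.3 -0.9] 0.0413 61.1
tool in unit [-0.061   0.0439]
red 385 [[-0.0874, 0.0238, 0.1863], [-0.0774, 0.062, 0.2192], [-0.0359, 0.0676, 0.2549]]
front face dx/dz 0.018
bar face x 0.0941
```

Call:
servo_tool --pt "2 0 0 0 0 0" --pt "5 0 0 0 0 0" --pt "8 0 0 0 0 0" --pt "11 0 0 0 0 0" --pt "12.3 0 0 0 0 0" --pt "12.7 0 0 0 0 0" --pt "12.7 0 0 0 0 0" --pt "12.7 0 0.5 0 0 0" --pt "12.7 0 1.2 0 0 0"

```text
time: 26.05
position: [0.6394, 0.0384, 0.2101]
ee_rot: [3.141, 0.0, 0.08]
force: [1.2, -0.6, -1.8]
opening: 0.0414
finger_force: 61.1
```

```bash
python3 - <<'E'
from h import *
held("red",0.044)
E
```

```text
26.05 [0.6394 0.0384 0.2101] [3.141 0.    0.08 ] [ 1.2 -0.6 -1.8] 0.0414 61.1
tool in unit [0.0656 0.0438]
red 341 [[0.0387, 0.0242, 0.1749], [0.0455, 0.0569, 0.2087], [0.0881, 0.0676, 0.2422]]
front face dx/dz 0.017
bar face x 0.0942
```

Call:
servo_tool --pt "0.1 0 0.7 0 0 0" --pt "0.1 0 1.4 0 0 0" --pt "0.1 0 2.1 0 0 0" --pt "0.1 0 2.7 0 0 0" --pt "0.1 0 3.1 0 0 0" --pt "0.1 0 3.3 0 0 0" --pt "0.1 0 3.5 0 0 0" --pt "0.1 0 3.6 0 0 0" --pt "0.1 0 3.6 0 0 0"

```text
time: 27.22
position: [0.6407, 0.0386, 0.1754]
ee_rot: [3.141, 0.001, 0.08]
force: [-4.3, -0.8, 4.4]
opening: 0.0415
finger_force: 62.1
```

Call:
servo_tool --pt "0 0 0 0 0 0" --pt "0 0 0 0 0 0" --pt "0 0 0 0 0 0" --pt "0 0 0 0 0 0" --pt "0 0 0 0 0 0" --fingers 6.2

```text
time: 27.85
position: [0.6412, 0.0386, 0.1742]
ee_rot: [3.142, -0.0, 0.08]
force: [0.1, -0.2, 0.5]
opening: 0.0624
finger_force: 0.0
```

Call:
servo_tool --pt "0 0 -2 0 0 0" --pt "0 0 -5 0 0 0" --pt "0 0 -7.5 0 0 0" --pt "-3 0 -7.5 0 0 0" --pt "-8 3 -7.5 0 0 0" --pt "-13.9 8.1 -7.5 0 0 0" --pt "-13.9 8.1 -7.5 0 0 0" --pt "-13.9 8.1 -4 0 0 0" --pt "-13.9 8.1 -2 0 0 0" --pt "-13.9 8.1 -2 0 0 0" --fingers 6.4

```text
time: 29.1
position: [0.5085, -0.0527, 0.1932]
ee_rot: [-3.141, 0.003, 0.08]
force: [0.7, -0.1, 0.2]
opening: 0.0641
finger_force: 0.0
```

```bash
python3 - <<'E'
from h import *
pots(("side",),("yellow","white")); tgt(-0.072,-0.037,0.052,0)
held("red",0.044,"s7.png"); held("blue",0.126)
E
```

```text
side yellow 77 x -0.0980..-0.0458 y -0.0594..-0.0129 mid -0.0719 -0.0362 [49. 56.] 84.1 zmax 0.088
side white 84 x -0.0936..-0.0278 y -0.1445..-0.0996 mid -0.0607 -0.1221 [67. 47.] 2.9 zmax 0.092
-> [-0.06  0.04 14.21] [-0.  0.  0.]
29.15 [ 0.5093 -0.0527  0.1941] [-3.141  0.     0.08 ] [ 0.7 -0.7  0.3] 0.0638 0.0
tool in unit [-0.0713 -0.0366]
red 376 [[0.0394, 0.0248, 0.139], [0.0516, 0.0615, 0.1822], [0.0886, 0.0683, 0.2078]]
front face dx/dz -0.003
bar face x 0.0939
29.2 [ 0.5099 -0.0528  0.1947] [-3.141e+00 -1.000e-03  8.000e-02] [0.1 0.5 0.8] 0.0641 0.0
tool in unit [-0.0708 -0.0367]
blue 425 [[0.0399, 0.1064, 0.1417], [0.0551, 0.1442, 0.181], [0.089, 0.1494, 0.2075]]
front face dx/dz 0.029
bar face x 0.0946
```

View pics/s7.png

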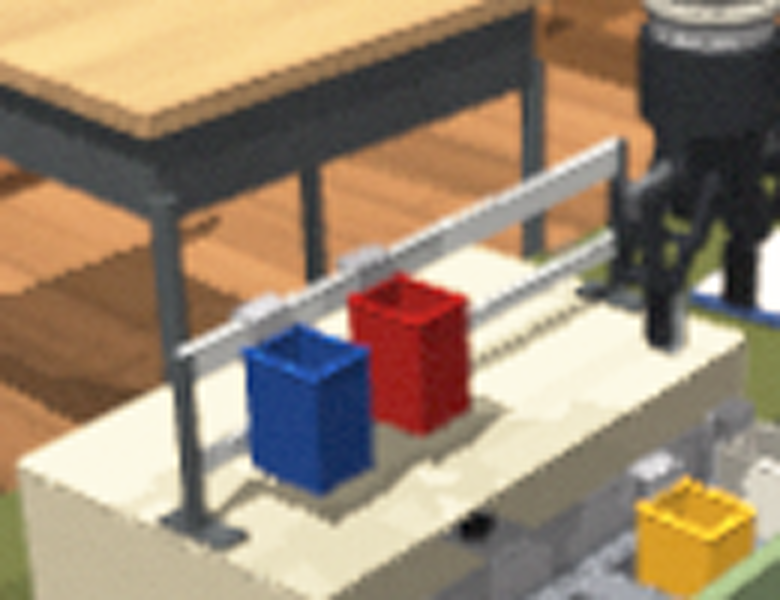

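Blue hangs at (310,410) and red at (410,355), both with hooks over the bar; yellow is at (690,540) in its pocket. Now yellow.

Call:
servo_tool --pt "-0.1 0 4 0 0 0" --pt "-0.1 0 8 0 0 0" --pt "-0.1 0 11 0 0 0" --pt "-0.1 0 13 0 0 0" --pt "-0.1 0 14.2 0 0 0" --pt "-0.1 0 14.2 0 0 0"

```text
time: 30.0
position: [0.5084, -0.0532, 0.0523]
ee_rot: [3.142, -0.0, 0.08]
force: [0.4, -0.2, 1.3]
opening: 0.0636
finger_force: 0.0
```

Call:
servo_tool --pt "0 0 0 0 0 0" --pt "0 0 0 0 0 0" --pt "0 0 0 0 0 0" --pt "0 0 0 0 0 0" --pt "0 0 0 0 0 0" --fingers 3.0

```text
time: 30.62
position: [0.5089, -0.0533, 0.0534]
ee_rot: [3.141, -0.002, 0.079]
force: [-0.5, 0.8, 6.6]
opening: 0.0415
finger_force: 59.5
```

Call:
servo_tool --pt "0 0 -2 0 0 0" --pt "0 0 -5 0 0 0" --pt "0 0 -9 0 0 0" --pt "0 0 -13 0 0 0" --pt "0 0 -16 0 0 0" --pt "0 0 -17 0 0 0" --pt "0 0 -17 0 0 0"

```text
time: 31.5
position: [0.5077, -0.0533, 0.2222]
ee_rot: [3.141, -0.0, 0.08]
force: [-0.4, -0.3, -1.9]
opening: 0.0413
finger_force: 59.9
```

```bash
python3 - <<'E'
from h import *
held("yellow",-0.037)
E
```

```text
31.5 [ 0.5077 -0.0533  0.2222] [ 3.141 -0.     0.08 ] [-0.4 -0.3 -1.9] 0.0413 59.9
tool in unit [-0.073  -0.0371]
yellow 385 [[-0.0996, -0.0576, 0.1848], [-0.0879, -0.0185, 0.2177], [-0.0459, -0.0128, 0.2555]]
front face dx/dz 0.019
bar face x 0.094
```

Call:
servo_tool --pt "2 0 0 0 0 0" --pt "5 0 0 0 0 0" --pt "8 0 0 0 0 0" --pt "11 0 0 0 0 0" --pt "13.3 0 0 0 0 0" --pt "13.8 0 0 0 0 0" --pt "13.8 0 0 0 0 0" --pt "13.8 0 0.5 0 0 0" --pt "13.8 0 1.2 0 0 0"

```text
time: 32.67
position: [0.6446, -0.0425, 0.21]
ee_rot: [3.141, 0.001, 0.079]
force: [0.1, -0.9, -1.2]
opening: 0.0416
finger_force: 59.9
```

```bash
python3 - <<'E'
from h import *
held("yellow",-0.037)
E
```

```text
32.67 [ 0.6446 -0.0425  0.21  ] [3.141e+00 1.000e-03 7.900e-02] [ 0.1 -0.9 -1.2] 0.0416 59.9
tool in unit [ 0.0644 -0.0372]
yellow 333 [[0.0368, -0.0577, 0.1734], [0.0439, -0.0224, 0.2078], [0.0866, -0.0135, 0.2439]]
front face dx/dz 0.001
bar face x 0.0941
```

Call:
servo_tool --pt "0.2 0 0.7 0 0 0" --pt "0.2 0 1.4 0 0 0" --pt "0.2 0 2.1 0 0 0" --pt "0.2 0 2.7 0 0 0" --pt "0.2 0 3.1 0 0 0" --pt "0.2 0 3.3 0 0 0" --pt "0.2 0 3.5 0 0 0" --pt "0.2 0 3.6 0 0 0" --pt "0.2 0 3.6 0 0 0"

```text
time: 33.85
position: [0.6462, -0.0423, 0.1754]
ee_rot: [3.141, 0.003, 0.08]
force: [-8.2, -0.2, 9.9]
opening: 0.0416
finger_force: 60.0
```

Call:
servo_tool --pt "0 0 -0.1 0 0 0" --pt "0 0 -0.1 0 0 0" --pt "0 0 -0.1 0 0 0" --pt "0 0 -0.1 0 0 0" --pt "0 0 -0.1 0 0 0" --fingers 6.2

```text
time: 34.48
position: [0.6477, -0.0421, 0.1752]
ee_rot: [3.142, -0.0, 0.08]
force: [-0.4, -0.1, -0.0]
opening: 0.062
finger_force: 0.0
```

Call:
servo_tool --pt "0 0 -2 0 0 0" --pt "0 0 -5 0 0 0" --pt "0 0 -7.5 0 0 0" --pt "-3 0 -7.5 0 0 0" --pt "-8 3 -7.5 0 0 0" --pt "-13.3 8.7 -7.5 0 0 0" --pt "-13.3 8.7 -7.5 0 0 0" --pt "-13.3 8.7 -4 0 0 0" --pt "-13.3 8.7 -2 0 0 0" --pt "-13.3 8.7 -2 0 0 0" --fingers 6.4

```text
time: 35.72
position: [0.5213, -0.1387, 0.1941]
ee_rot: [-3.14, 0.003, 0.08]
force: [0.5, 0.1, -0.2]
opening: 0.0642
finger_force: 0.0
```

```bash
python3 - <<'E'
from h import *
pots(("side","top"),("white",)); tgt(-0.067,-0.124,0.052,0)
held("yellow",-0.037); held("red",0.044); held("blue",0.126)
E
```

```text
side white 82 x -0.0937..-0.0295 y -0.1447..-0.1009 mid -0.0616 -0.1228 [69. 51.] 5.9 zmax 0.092
top white 51 x -0.0922..-0.0611 y -0.1460..-0.1025 mid -0.0766 -0.1242 [46. 31.] 85.1 zmax 0.093
-> [-0.24  0.02 14.38] [-0.  -0.1  0. ]
35.83 [ 0.5228 -0.139   0.1958] [-3.142e+00 -1.000e-03  8.000e-02] [ 0.4 -0.5  0.2] 0.064 0.0
tool in unit [-0.0648 -0.1238]
yellow 346 [[0.0391, -0.0583, 0.1378], [0.0521, -0.0207, 0.1835], [0.0893, -0.0139, 0.2068]]
front face dx/dz 0.004
bar face x 0.0941
35.88 [ 0.523  -0.1392  0.1961] [ 3.141e+00 -2.000e-03  8.000e-02] [-0.1  0.4 -0.8] 0.064 0.0
tool in unit [-0.0646 -0.1239]
red 375 [[0.0397, 0.0249, 0.1397], [0.051, 0.0615, 0.1813], [0.0889, 0.0685, 0.2072]]
front face dx/dz 0.012
bar face x 0.0937
35.92 [ 0.523  -0.1393  0.1963] [ 3.141e+00 -2.000e-03  8.000e-02] [-0.1 -0.3 -0.2] 0.0641 0.0
tool in unit [-0.0646 -0.124 ]
blue 419 [[0.04, 0.1061, 0.1412], [0.0537, 0.1439, 0.1804], [0.0889, 0.1491, 0.207]]
front face dx/dz 0.01
bar face x 0.0943
```

Call:
servo_tool --pt "-0.2 0 4 0 0 0" --pt "-0.2 0 8 0 0 0" --pt "-0.2 0 11 0 0 0" --pt "-0.2 0 13 0 0 0" --pt "-0.2 0 14.4 0 0 0" --pt "-0.2 0 14.4 0 0 0"

```text
time: 36.72
position: [0.5199, -0.1395, 0.051]
ee_rot: [-3.141, 0.001, 0.08]
force: [-0.2, -0.7, 0.1]
opening: 0.0641
finger_force: 0.0
```

Call:
servo_tool --pt "0 0 0 0 0 0" --pt "0 0 0 0 0 0" --pt "0 0 0 0 0 0" --pt "0 0 0 0 0 0" --pt "0 0 0 0 0 0" --fingers 3.0

```text
time: 37.35
position: [0.5207, -0.1398, 0.0524]
ee_rot: [3.141, -0.002, 0.08]
force: [-1.1, -0.0, 6.6]
opening: 0.0414
finger_force: 60.8
```

Call:
servo_tool --pt "0 0 -2 0 0 0" --pt "0 0 -5 0 0 0" --pt "0 0 -9 0 0 0" --pt "0 0 -13 0 0 0" --pt "0 0 -16 0 0 0" --pt "0 0 -17 0 0 0" --pt "0 0 -17 0 0 0"

```text
time: 38.22
position: [0.5196, -0.1396, 0.2212]
ee_rot: [3.141, -0.0, 0.08]
force: [0.0, -0.6, -1.5]
opening: 0.0413
finger_force: 60.7
```

```bash
python3 - <<'E'
from h import *
held("white",-0.124)
E
```

```text
38.23 [ 0.5196 -0.1396  0.2212] [ 3.141 -0.     0.08 ] [ 0.  -0.6 -1.5] 0.0413 60.7
tool in unit [-0.068  -0.1241]
white 392 [[-0.0954, -0.145, 0.184], [-0.0816, -0.1047, 0.2197], [-0.0417, -0.0968, 0.2553]]
front face dx/dz 0.04
bar face x 0.0941
```

Call:
servo_tool --pt "2 0 0 0 0 0" --pt "5 0 0 0 0 0" --pt "8 0 0 0 0 0" --pt "11 0 0 0 0 0" --pt "13 0 0 0 0 0" --pt "13.5 0 0 0 0 0" --pt "13.5 0 0 0 0 0" --pt "13.5 0 0.5 0 0 0" --pt "13.5 0 1.2 0 0 0"

```text
time: 39.4
position: [0.6538, -0.1292, 0.2091]
ee_rot: [3.141, 0.0, 0.079]
force: [-0.6, -0.6, -1.4]
opening: 0.0414
finger_force: 60.8
```

```bash
python3 - <<'E'
from h import *
held("white",-0.124,"s8.png")
E
```

```text
39.4 [ 0.6538 -0.1292  0.2091] [3.141 0.    0.079] [-0.6 -0.6 -1.4] 0.0414 60.8
tool in unit [ 0.0666 -0.1244]
white 306 [[0.0392, -0.1452, 0.1727], [0.0481, -0.1062, 0.2076], [0.0878, -0.0967, 0.2422]]
front face dx/dz 0.013
bar face x 0.0942
```

View pics/s8.png

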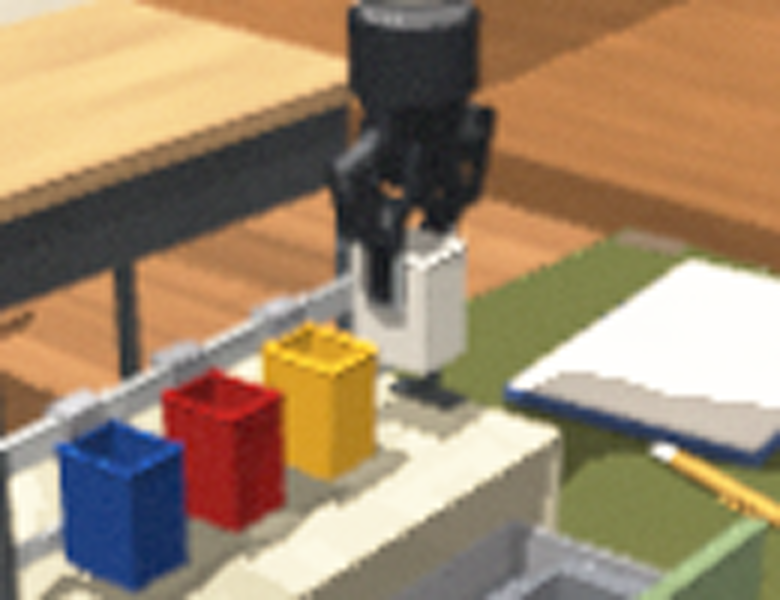

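The crop shows white held upright at (415,300), behind the three hanging pots at (125,505), (225,450) and (320,400). Its x is right, so I lower it now.

Call:
servo_tool --pt "0 0 0.7 0 0 0" --pt "0 0 1.4 0 0 0" --pt "0 0 2.1 0 0 0" --pt "0 0 2.7 0 0 0" --pt "0 0 3.1 0 0 0" --pt "0 0 3.3 0 0 0" --pt "0 0 3.5 0 0 0" --pt "0 0 3.6 0 0 0" --pt "0 0 3.6 0 0 0"

```text
time: 40.58
position: [0.654, -0.1289, 0.1745]
ee_rot: [3.142, 0.001, 0.079]
force: [-4.4, 0.5, 5.7]
opening: 0.0414
finger_force: 61.3
```

Call:
servo_tool --pt "0 0 0 0 0 0" --pt "0 0 0 0 0 0" --pt "0 0 0 0 0 0" --pt "0 0 0 0 0 0" --pt "0 0 0 0 0 0" --fingers 6.2

```text
time: 41.2
position: [0.6545, -0.1288, 0.1732]
ee_rot: [-3.142, -0.0, 0.08]
force: [0.0, -0.4, 0.0]
opening: 0.062
finger_force: 0.0
```

Call:
servo_tool --pt "0 0 -2 0 0 0" --pt "0 0 -5 0 0 0" --pt "0 0 -7.5 0 0 0" --pt "-4 0 -7.5 0 0 0" --pt "-8 0 -7.5 0 0 0" --pt "-12 0 -7.5 0 0 0" --pt "-16 -4 -7.5 0 0 -10" --pt "-20 -9 -7.5 0 0 -20" --pt "-20.5 -12.4 -7.5 0 0 -30" --pt "-20.5 -12.4 -7.5 0 0 -40"

```text
time: 42.45
position: [0.4397, -0.0187, 0.25]
ee_rot: [3.14, -0.002, 0.789]
force: [0.4, -0.5, 0.8]
opening: 0.0616
finger_force: 0.0
```

Call:
servo_tool --pt "0 0 0 0 0 -10" --pt "0 0 0 0 0 -20" --pt "0 0 0 0 0 -30" --pt "0 0 0 0 0 -40" --pt "0 0 0 0 0 -50" --pt "0 0 2 0 0 -50" --pt "0 0 6 0 0 -50" --pt "0 0 10 0 0 -50" --pt "0 0 10 0 0 -50" --fingers 4.5

```text
time: 43.58
position: [0.439, -0.0217, 0.1474]
ee_rot: [-3.137, 0.0, 1.651]
force: [-0.5, 0.6, 0.3]
opening: 0.0451
finger_force: 0.0
```

```bash
python3 - <<'E'
from h import *
held("white",-0.124); c=get_image("side"); front(c); o=st(); print(o["qpos"].round(2)); tgt(-0.141,0,0.076,90)
E
```

```text
43.58 [ 0.439  -0.0217  0.1474] [-3.137  0.     1.651] [-0.5  0.6  0.3] 0.0451 0.0
tool in unit [-1.389e-01 -1.000e-04]
white 342 [[0.039, -0.1429, 0.1369], [0.0507, -0.1064, 0.1836], [0.0886, -0.0988, 0.215]]
front face dx/dz 0.002
bar face x 0.0934
front pts 1296 x pct [-0.1497 -0.1487 -0.1474 -0.1461 -0.0641 -0.0277]
43.67 [ 0.4413 -0.0214  0.1495] [3.14  0.    1.651] [ 0.2 -0.1  0.2] 0.0453 0.0
[ 0.26  0.4  -0.4   2.29  0.32  0.5  -0.31]
-> [ 0.01 -0.45  7.35] [0.1 0.  0. ]
```

Call:
servo_tool --pt "0 -0.4 2 0 0 0" --pt "0 -0.4 4.5 0 0 0" --pt "0 -0.4 6.5 0 0 0" --pt "0 -0.4 7.3 0 0 0" --pt "0 -0.4 7.3 0 0 0"

```text
time: 44.3
position: [0.4372, -0.0219, 0.0762]
ee_rot: [3.14, 0.0, 1.65]
force: [0.4, 0.4, -0.4]
opening: 0.0451
finger_force: 0.0
```

Call:
servo_tool --pt "0 0 0 0 0 0" --pt "0 0 0 0 0 0" --pt "0 0 0 0 0 0" --pt "0 0 0 0 0 0" --pt "0 0 0 0 0 0" --fingers 0.5

```text
time: 44.92
position: [0.4387, -0.0217, 0.0765]
ee_rot: [3.137, -0.0, 1.65]
force: [2.3, -0.5, 7.0]
opening: 0.0134
finger_force: 59.8
```

Call:
servo_tool --pt "0 0.7 0 0 0 0" --pt "0 1.7 0 0 0 0" --pt "0 2.7 0 0 0 0" --pt "0 3.7 0 0 0 0" --pt "0 4.7 0 0 0 0" --pt "0 5.7 0 0 0 0" --pt "0 6.5 0 0 0 0" --pt "0 7 0 0 0 0" --pt "0 7 0 0 0 0"

```text
time: 46.05
position: [0.5072, -0.0163, 0.0765]
ee_rot: [3.139, 0.0, 1.65]
force: [0.5, -0.3, 6.7]
opening: 0.0128
finger_force: 59.8
```

Call:
servo_tool --pt "0 0 0 0 0 0" --pt "0 0 0 0 0 0" --pt "0 0 0 0 0 0" --pt "0 0 0 0 0 0" --pt "0 0 -3 0 0 0" --pt "0 0 -6 0 0 0" --pt "0 0 -6 0 0 0" --fingers 4.5

```text
time: 46.92
position: [0.5075, -0.0162, 0.137]
ee_rot: [3.137, 0.0, 1.65]
force: [-0.1, -0.4, 0.0]
opening: 0.045
finger_force: 0.0
```

Call:
servo_tool --pt "0 -1 0 0 0 10" --pt "0 -2 0 0 0 20" --pt "0 -3 0 0 0 30" --pt "0 -4 0 0 0 40" --pt "0 -4.5 0 0 0 50" --pt "0 -4.5 0 0 0 60" --pt "0 -4.5 0 0 0 70" --pt "0 -4.5 0 0 0 80" --pt "0 -4.5 0 0 0 90" --pt "0 -4.5 0 0 0 90" --fingers 0

```text
time: 48.18
position: [0.4605, -0.0198, 0.1346]
ee_rot: [3.141, 0.002, 0.082]
force: [-0.2, 0.6, 0.8]
opening: 0.0
finger_force: 0.0
```

```bash
python3 - <<'E'
from h import *
c=get_image("side"); front(c); st(); tgt(-0.12,0,0.07,0)
E
```

```text
front pts 821 x pct [-0.0818 -0.0808 -0.0797 -0.0789 -0.078  -0.031 ]
48.23 [ 0.4606 -0.0198  0.1347] [3.141e+00 1.000e-03 8.300e-02] [-0.3  0.  -0.1] 0.0001 0.0
-> [-0.27 -0.    6.47] [0.  0.1 0.2]
```

Call:
servo_tool --pt "0 0 3 0 0 0" --pt "0 0 6.4 0 0 0" --pt "1.5 0 6.4 0 0 0" --pt "2.5 0 6.4 0 0 0" --pt "3.5 0 6.4 0 0 0" --pt "4.5 0 6.4 0 0 0" --pt "5.5 0 6.4 0 0 0" --pt "6.5 0 6.4 0 0 0" --pt "7.5 0 6.4 0 0 0" --pt "8 0 6.4 0 0 0"

```text
time: 49.48
position: [0.5381, -0.0139, 0.0715]
ee_rot: [-3.141, 0.006, 0.08]
force: [-7.0, -1.7, 5.9]
opening: -0.0003
finger_force: 3.8
```

Call:
servo_tool --pt "0.5 0 0 0 0 0" --pt "1 0 0 0 0 0" --pt "1.5 0 0 0 0 0" --pt "2 0 0 0 0 0" --pt "2.3 0 0 0 0 0" --pt "2.3 0 0 0 0 0"

```text
time: 50.22
position: [0.5528, -0.0127, 0.0705]
ee_rot: [-3.141, 0.022, 0.079]
force: [-16.2, -1.3, 11.8]
opening: -0.0001
finger_force: 8.4
```

```bash
python3 - <<'E'
from h import *
c=get_image("side"); front(c); o=st(); print(inU(o["position"]))
E
```

```text
front pts 731 x pct [-0.018  -0.0168 -0.0158 -0.0151 -0.0143 -0.0131]
50.27 [ 0.5528 -0.0127  0.0705] [-3.141  0.022  0.079] [-16.   -1.5  11.7] 0.0003 8.4
[-0.02474994 -0.00018837]
```

Fully pressed (-0.0151, the same as before). Now I let go: first a slow release, then back off.

Call:
servo_tool --pt "-1 0 0 0 0 0" --pt "-2 0 0 0 0 0" --pt "-4 0 0 0 0 0" --pt "-8 0 0 0 0 0" --pt "-9 0 -4 0 0 0" --pt "-9 0 -12 0 0 0" --pt "-9 0 -12 0 0 0" --pt "-9 0 -12 0 0 0"

```text
time: 51.28
position: [0.4778, -0.0185, 0.1939]
ee_rot: [3.141, -0.01, 0.08]
force: [-0.2, -0.6, 0.7]
opening: -0.0003
finger_force: 0.0
```

```bash
python3 - <<'E'
from h import *
c=get_image("side"); front(c); o=st()
for k,y in dict(blue=.126,red=.044,yellow=-.037,white=-.124).items(): held(k,y)
c=get_image("side"); cv2.imwrite("pics/s9.png",cv2.resize(c["image"][120:270,230:430,::-1],None,fx=4,fy=4,interpolation=cv2.INTER_CUBIC))
E
```

```text
front pts 723 x pct [-0.0264 -0.0252 -0.0241 -0.0233 -0.0225 -0.0214]
51.33 [ 0.4763 -0.0186  0.1924] [ 3.142 -0.005  0.08 ] [-0.5 -0.6 -0.3] -0.0002 0.0
51.33 [ 0.4763 -0.0186  0.1924] [ 3.142 -0.005  0.08 ] [-0.5 -0.6 -0.3] -0.0002 0.0
tool in unit [-0.1015 -0.    ]
blue 424 [[0.0399, 0.1063, 0.1417], [0.0549, 0.1442, 0.1807], [0.0896, 0.1493, 0.2071]]
front face dx/dz 0.01
bar face x 0.0942
51.38 [ 0.4751 -0.0187  0.1914] [ 3.142e+00 -2.000e-03  8.000e-02] [ 0.   0.3 -0.6] 0.0003 0.0
tool in unit [-0.1027  0.    ]
red 373 [[0.0398, 0.0245, 0.1396], [0.0516, 0.0626, 0.1812], [0.0891, 0.0681, 0.2073]]
front face dx/dz 0.001
bar face x 0.0938
51.42 [ 0.4743 -0.0187  0.1907] [-3.142 -0.     0.08 ] [ 0.1  1.  -0.9] 0.0001 0.0
tool in unit [-0.1035  0.    ]
yellow 357 [[0.0366, -0.0559, 0.1358], [0.0528, -0.0198, 0.1834], [0.0879, -0.0109, 0.2067]]
front face dx/dz -0.026
bar face x 0.0939
51.48 [ 0.4739 -0.0188  0.1903] [-3.142e+00  1.000e-03  8.000e-02] [-0.3 -0.4 -0.5] 0.0002 0.0
tool in unit [-0.1039  0.    ]
white 330 [[0.0393, -0.1443, 0.1361], [0.0537, -0.106, 0.1855], [0.0896, -0.0989, 0.2137]]
front face dx/dz -0.007
bar face x 0.0941
```

View pics/s9.png

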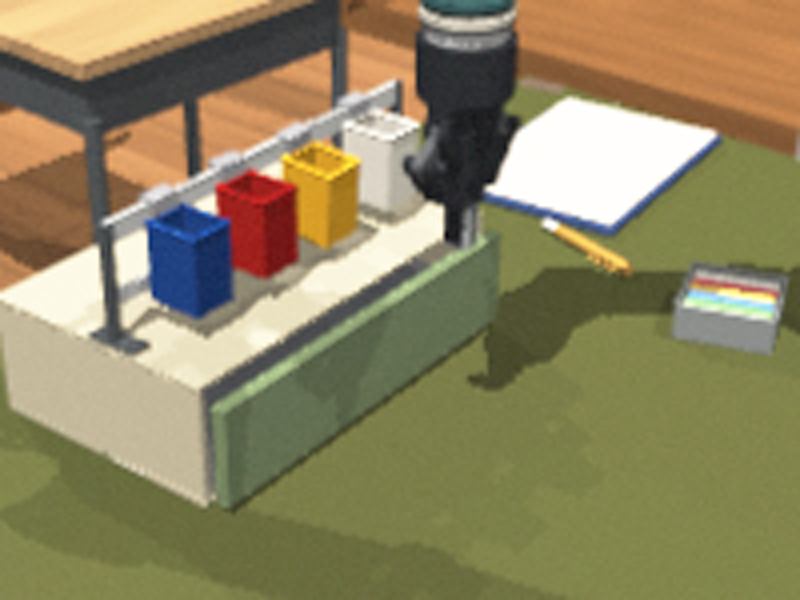

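The crop shows all four pots hanging (blue (190,260), red (258,222), yellow (320,195), white (382,160)) and the drawer front shut at (350,370). Yellow has shifted by a few millimetres, so I'll draw back, wait, and check again.

Call:
servo_tool --pt "0 4 -4 0 0 0" --pt "0 10 -8 0 0 0" --pt "0 16 -10 0 0 0" --pt "0 22 -10 0 0 0" --pt "0 28 -10 0 0 0" --pt "0 30 -10 0 0 0" --pt "0 30 -10 0 0 0" --pt "0 30 -10 0 0 0" --pt "0 30 -10 0 0 0" --pt "0 30 -10 0 0 0"

```text
time: 52.82
position: [0.4983, -0.3164, 0.2913]
ee_rot: [-3.141, -0.0, 0.082]
force: [-0.8, 0.2, -0.1]
opening: 0.0002
finger_force: 0.0
```

Call:
servo_tool --pt "0 0 0 0 0 0" --pt "0 0 0 0 0 0" --pt "0 0 0 0 0 0" --pt "0 0 0 0 0 0" --pt "0 0 0 0 0 0" --pt "0 0 0 0 0 0" --pt "0 0 0 0 0 0" --pt "0 0 0 0 0 0" --pt "0 0 0 0 0 0" --pt "0 0 0 0 0 0"

```text
time: 54.08
position: [0.498, -0.3179, 0.2913]
ee_rot: [3.142, 0.0, 0.08]
force: [0.2, -0.2, 0.1]
opening: 0.0001
finger_force: 0.0
```

```bash
python3 - <<'E'
from h import *
c=get_image("side"); front(c)
for k,y in dict(blue=.126,red=.044,yellow=-.037,white=-.124).items(): held(k,y)
t=get_image("top"); P=cloud(t);q=inU(P); hsv=cv2.cvtColor(t["image"],cv2.COLOR_RGB2HSV).astype(int)
for k in PK:
    m=HS[k](hsv[...,0],hsv[...,1])&(P[...,2]>.195)&(P[...,2]<.215)&(q[...,0]<.088)&(q[...,0]>.02)
    if k=="white": m&=(q[...,1]<-.09)
    if m.sum()>5:print(k,m.sum(),np.percentile(q[m],[3,97],axis=0).round(4).tolist(),cv2.minAreaRect((q[m]*1000).astype(np.float32)))
a=cv2.resize(t["image"][120:220,250:410,::-1],None,fx=4.5,fy=3.2*1.4,interpolation=cv2.INTER_CUBIC); cv2.imwrite("pics/t10.png",a)
E
```

```text
front pts 731 x pct [-0.0263 -0.025  -0.0239 -0.0233 -0.0225 -0.0213]
54.12 [ 0.498  -0.3179  0.2913] [3.142 0.    0.08 ] [-0.   1.2 -0.3] -0.0002 0.0
tool in unit [-0.1038 -0.3001]
blue 427 [[0.0396, 0.1062, 0.1412], [0.0538, 0.1439, 0.1817], [0.089, 0.1494, 0.2074]]
front face dx/dz 0.004
bar face x 0.0943
54.17 [ 0.498  -0.3179  0.2913] [3.142 0.    0.08 ] [-0.2 -0.6 -0.1] -0.0003 0.0
tool in unit [-0.1037 -0.3001]
red 373 [[0.0397, 0.0247, 0.1396], [0.0516, 0.0618, 0.1812], [0.0893, 0.068, 0.2077]]
front face dx/dz 0.009
bar face x 0.0939
54.23 [ 0.498  -0.3179  0.2913] [-3.142  0.     0.08 ] [-0.3  0.2  0.5] 0.0002 0.0
tool in unit [-0.1038 -0.3001]
yellow 358 [[0.0366, -0.0552, 0.1358], [0.0529, -0.0197, 0.1832], [0.0879, -0.0111, 0.206]]
front face dx/dz -0.015
bar face x 0.0935
54.27 [ 0.498  -0.3179  0.2913] [ 3.142 -0.     0.08 ] [ 0.1 -0.6 -0.3] -0.0 0.0
tool in unit [-0.1037 -0.3001]
white 342 [[0.0393, -0.1436, 0.1373], [0.0527, -0.1062, 0.1841], [0.0896, -0.0988, 0.2121]]
front face dx/dz -0.003
bar face x 0.0939
blue 65 [[0.0418, 0.1044], [0.0843, 0.1441]] ((64.48904418945312, 124.40064239501953), (40.25178909301758, 46.17247772216797), 89.71720123291016)
red 90 [[0.042, 0.0235], [0.0854, 0.0659]] ((64.66464233398438, 44.586524963378906), (43.74639892578125, 45.9191780090332), 89.84064483642578)
yellow 101 [[0.0368, -0.0556], [0.0875, -0.0128]] ((62.046669006347656, -34.29844665527344), (43.758243560791016, 51.599281311035156), 89.6279067993164)
white 94 [[0.0409, -0.1442], [0.0847, -0.1011]] ((63.231101989746094, -122.59076690673828), (45.30183029174805, 43.990108489990234), 0.725196123123169)
```

View pics/t10.png

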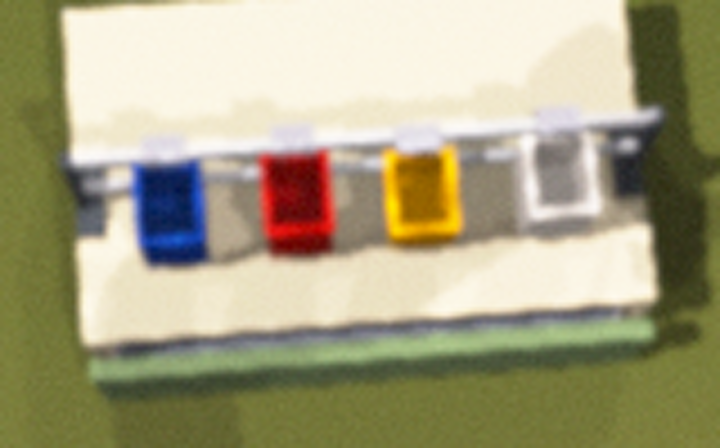

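The top view shows all four hooks over the bar at (165,150), (292,138), (418,138) and (557,118), with the drawer shut. Yellow has settled into its forward lean and the others hang flush, all within tolerance and at rest.

Call:
servo_tool --pt "0 0 0 0 0 0" --pt "0 0 0 0 0 0" --pt "0 0 0 0 0 0" --pt "0 0 0 0 0 0" --pt "0 0 0 0 0 0" --pt "0 0 0 0 0 0" --pt "0 0 0 0 0 0" --pt "0 0 0 0 0 0" --fingers 3

```text
time: 55.38
position: [0.498, -0.3179, 0.2913]
ee_rot: [3.142, -0.0, 0.08]
force: [-0.2, 0.6, 0.8]
opening: 0.0305
finger_force: 0.0
```

```bash
python3 - <<'E'
from h import *
c=get_image("side"); front(c)
for k,y in dict(blue=.126,red=.044,yellow=-.037,white=-.124).items(): held(k,y)
print(order.hand_in())
E
```

```text
front pts 734 x pct [-0.0262 -0.0252 -0.0242 -0.0234 -0.0226 -0.0214]
55.42 [ 0.498  -0.3179  0.2913] [-3.142  0.     0.08 ] [-0.5 -0.4  1.6] 0.0297 0.0
tool in unit [-0.1037 -0.3001]
blue 431 [[0.0395, 0.1066, 0.1416], [0.0551, 0.1438, 0.1801], [0.0894, 0.1496, 0.2074]]
front face dx/dz 0.021
bar face x 0.0943
55.48 [ 0.498  -0.3179  0.2913] [3.142 0.    0.08 ] [ 0.3 -0.5  0.3] 0.0301 0.0
tool in unit [-0.1037 -0.3001]
red 379 [[0.0401, 0.0246, 0.139], [0.0524, 0.0615, 0.182], [0.089, 0.068, 0.2071]]
front face dx/dz 0.013
bar face x 0.0935
55.52 [ 0.498  -0.3179  0.2913] [-3.142  0.     0.08 ] [ 0.9 -0.1 -0. ] 0.0299 0.0
tool in unit [-0.1038 -0.3001]
yellow 354 [[0.0368, -0.0549, 0.1346], [0.053, -0.02, 0.1831], [0.0879, -0.0103, 0.2063]]
front face dx/dz -0.022
bar face x 0.0933
55.58 [ 0.498  -0.3179  0.2913] [3.142 0.    0.08 ] [-0.7  0.2 -0.3] 0.0301 0.0
tool in unit [-0.1037 -0.3001]
white 350 [[0.0385, -0.1441, 0.1372], [0.0536, -0.1072, 0.1838], [0.0893, -0.0987, 0.2108]]
front face dx/dz -0.023
bar face x 0.0937
the job is handed in; nothing more can be done
None
```

I handed the job in at about 56 s, with no verdict returned: in the last pictures all four pots hang at rest on the upper bar, the empty drawer has stayed latched shut, and the arm is clear; I never went near the other desk items, but did not re-measure them at the end.

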